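# Load the dip basket and hold it up for blow-drying

### The arm

A 6-joint arm with a two-finger parallel gripper is mounted at the origin on the work surface. World frame = base frame: x ahead of the robot, y to its left, z up, the work surface at z = 0. Lengths are in mm, angles in rad, forces in N, time in s.
With the tool pointing down it reaches from about 325 to 750 mm from the base axis. Payload 7.6 kg.
Tool frame: the origin (TCP) lies on the centre line of the jaws, within the pads' length; the fingertips stand r.tcp_to_tips ahead of it and the grasp point (between the pads) lies 6 mm ahead of it (r.tcp_to_tips is the distance from the TCP to the fingertips, in mm); x points along the fingers, y is the direction in which the jaws open and shut, and the axes are right-handed (so a half turn about x gives the same grasp; the last joint's range is limited). The gripper opens to 85 mm and grips with 20 to 120 N. Pads are 22 mm wide; open, the fingers measure 114 mm over their backs; the gripper's body (76 mm by 85 mm) begins 54 mm behind the grasp point. The pads swing forward as they close: fully open they stand 13 mm farther back than shut.
Start: joints at [1.196, 0.052, 1.401, -0, 1.689, -0.07], TCP at [157.537, 500.827, 227.123] pointing down, gripper open.
Joint ranges: [-2.9, 2.9], [-0.91, 2.17], [0.12, 2.37], [-1.06, 4.2], [0.26, 2.73], [-2.93, 2.93]. Speed limits (rad/s): [2.57, 2.57, 3.01, 3.14, 3.14, 3.14].

### API

Orientations are given as a rotation vector (axis times angle).
In Python, from station import r gives the robot as it stands. The module is installed in compiled form; this text tells all that it offers.
- The arm moves only by the tool step_arm, never from a script. Its argument "rows" is a list of rows, each a list of 6 numbers: the shift along the tool's x, y, z in units of 0.05 m (1.0 is 0.05 m), then the turn, a rotation vector about the tool's x, y, z in units of 0.12 rad (1.0 is 0.12 rad). A call has 1 to 8 rows; each row shifts and turns the pose as measured when the row begins, along the tool's axes as they then stand; what a row does not reach is not made up. A row lasts 1/10 s, in which the tool goes at most 50 mm and 8.59 degrees, less where a joint would pass 70% of its speed; a pose out of reach is approached as far as the arm can. A call with a number of a shift or a turn outside -1 to 1 is refused whole. A call with a gripper value outside its range is refused whole. "claw" is the gripper command: -1 is shut, 1 is fully open, values between are in proportion, set as the call begins (left out, the last holds). The fingers move at their own pace and stop on an object; "force" is the grip in N (left out, the last holds). Time passes only in rows, so rows that do not move let the fingers close. It gives the time, the measured TCP pose, the force and the opening at its end, in the units of the state.
- r.get_state(): the state, without advancing time (a new reading comes with each control period).
- r.read_camera(name): name is "scene" or "top" or "wrist"; returns (picture, depth): 420x560x3 uint8, red, green, blue; 420x560 float32, mm along the optical axis (not along the pixel's ray), 0 where there is no reading.
- r.get_calibration(name): a dict with "mtx" (3x3 intrinsics, pixels), "R" (3x3) and "t" (3): a world point X has camera coordinates R X + t; the wrist camera has in their place "tool_from_camera" (4x4, takes a point from camera to tool coordinates, whose origin is the TCP and whose axes are the tool frame's). Camera axes: x right, y down, z forward; pixel columns grow to the right and rows downward; lengths in mm; the calibration is good to about 2 mm. A picture is of the moment at which its call begins: read the wrist's pose just before it. get_calibration takes no time and is no camera call.
- r.finish_job(): hands the job in, once; it reports no verdict.
The state is a dict: "time_s": time; "joint_positions": joint angles; "joint_velocities": joint speeds; "effort": joint torques, N m; "eef_pos": TCP position; "ee_rot": TCP orientation; "wrist_force": force on the tool from outside, world axes, zero at the start; "moment": the same for the moment, N m; "grip_width": finger opening in mm.
Only numpy, scipy, OpenCV 4.12 (cv2) and the standard library are available. Lean on these libraries where they do the work, as an engineer would, in place of code of your own. Each camera call takes 0.05 s, during which the arm holds its last target.

### The job

Put the two bright steel bearing balls from the blue parts tray into the round wire dip basket, lowering each one gently down to the basket's floor rather than dropping it in, and leave the blackened scrap ball and everything else on the bench alone. Then lift the basket by its red handle straight up out of its drip tray and hold it level and still, about 10 cm above the tray and over it, so that the parts can be blown dry. Finish while holding it there; do not put it down.

Things in the scene. Friction and masses are not known exactly. Their poses are not given: they have to be found in the camera images.
- ball_a_center (a point): centre of a bright steel ball, 22 mm diameter, 44 g, sitting loose in a cup of the parts tray, its centre about 27 mm above the bench. It lifts straight out.
- ball_b_center (a point): centre of the second, identical bright steel ball, in another cup of the same tray.
- ball_scrap_center (a point): centre of the blackened, scored ball, 22 mm diameter, that stays in the tray. Which of the three cups holds which ball varies.
- parts_tray: blue parts tray fixed on the bench, 112 mm (x) by 160 mm (y), origin at the centre of its underside. Rim 10 mm high, floor 4 mm; six raised 20 mm square cups, tops 18 mm above the bench, at x = -24, +24 and y = -48, 0, +48 mm. Balls sit in cups (24,-48), (-24,0), (24,48) mm. Fingers have room beside a cup down to the tray floor, best closing along the tray's x.
- basket: round wire dip basket, loose, 0.35 to 0.55 kg, standing in the drip tray; origin at the centre of its underside, z up. 203 mm wide, open on top, rim 63 mm high, flat floor 3 mm thick. A 9 mm post (28 mm foot) rises from its middle to the red handle, a bar along the basket's y; the free room is along its +x and -x, e.g. 68 mm from the post. Fairly balanced it hangs level.
- basket_floor (a point): centre of the upper face of the basket's floor; a ball lying on the floor has its centre 11 mm above this. z points along the basket's post.
- basket_grip (a point): centre of the red handle bar at the top of the post, 141 mm above the basket's underside: 56 mm long along its y, 14 mm thick along its x, 24 mm high, to be pinched across its thickness from above.
- basket_handle: the same red handle with its short collar, fixed to the basket; origin 12 mm below the centre of the bar, same axes as the basket.
- drip_tray: aluminium drip tray fixed on the bench, 250 by 250 mm, rim 20 mm high, floor 3 mm thick; origin at the centre of its underside on the bench. The basket stands on its floor, within 20 mm of its middle.
- cv_cage: bystander: joint cage with inner race, 80 mm diameter, 30 mm high, three bright balls fitted in it (those stay there); origin under its centre.
- cv_bell: bystander: dark steel joint bell standing mouth down with its stub shaft up, 94 mm diameter, 165 mm high; origin under its centre.
- spray_can: bystander: red and silver spray can, 66 mm diameter, 200 mm high; origin under its centre.
- grease_jar: bystander: white grease jar with a yellow cap, 90 mm diameter, 85 mm high; origin under its centre.
- blow_gun: bystander: orange air blow gun lying on its side, about 195 mm long with its thin nozzle along +x, 24 mm high; origin on the bench under its body.
- wrench: bystander: steel ratchet wrench with a red grip, lying on the bench, about 210 mm long along its x, 22 mm high; origin under its middle.
Mind the look-alikes: they are no part of the job. What is shaped like the basket but pink or purple is not meant.

How it is judged:
By the outcome, as a careful person would: the job done as asked, in the order asked, and still so for the second after the job is handed in, while the arm keeps its last pose, push and grip.
It also fails if it takes over 67 s, if anything falls off the work surface, if the arm or the gripper's body presses on something with over 40 N, if the wrist force passes 120 N, or if a joint passes its speed limit or range.

## Working session

There is one attempt and no reset: what is moved stays moved. The work goes in short steps, Python scripts to look and compute and a tool call to move; the robot and the scene stay as the last step left them, time stands still between calls to the robot, and variables do not carry over. Pictures are saved under pics/ and viewed, and the job is handed in when it is done.

Besides the shell and the picture viewer there is one more tool, called after "Request:" as name(argument=value, ...), one argument or row to a line, values as JSON. step_arm: Moves the arm, as the interface text tells. Its arguments: {"type":"object","properties":{"rows":{"type":"array"},"claw":{"type":"number"},"force":{"type":"number"}},"required":["rows"]}

```bash
mkdir -p pics
python3 - <<'E'
from station import r
import numpy as np,cv2
print(r.get_state(), r.tcp_to_tips)
for n in("scene","top","wrist"):
    p,d=r.read_camera(n); cv2.imwrite(f"pics/{n}0.png",p[:,:,::-1]); np.savez(f"{n}0.npz",p=p,d=d)
    print(n,r.get_calibration(n))
E
```

```text
{'time_s': 0.0, 'joint_positions': array([ 1.19569354e+00,  5.28461233e-02,  1.40171529e+00,  3.75517085e-06,
        1.68862184e+00, -7.02910764e-02]), 'joint_velocities': array([-0.00034202, -0.00025803, -0.00086714,  0.00067554, -0.00046584,
       -0.00064316]), 'effort': array([-5.89360152e-04, -3.81665826e+01, -3.60187125e+01, -4.98215775e-05,
        6.16392761e-03, -2.80623972e-06]), 'eef_pos': array([157.41852945, 500.51912777, 226.27230544]), 'ee_rot': array([ 0.23802061,  1.55788021, -0.240464  ]), 'wrist_force': array([-0.84909685,  0.48114916, -0.07208388]), 'moment': array([-0.03605933, -0.00696723,  0.02717515]), 'grip_width': 85.46640543088117} 25.0
scene {'mtx': array([[379.82383421,   0.        , 280.3690558 ],
       [  0.        , 379.82383421, 207.00649627],
       [  0.        ,   0.        ,   1.        ]]), 'R': array([[-0.78694761,  0.61688423, -0.01293459],
       [ 0.53450131,  0.67108074, -0.51376939],
       [-0.30825609, -0.41122315, -0.85783082]]), 't': array([ 391.26376469, -178.30199968, 1296.86127268])}
top {'mtx': array([[533.22992574,   0.        ,
[... 196 characters left out ...]
89662108e-01,  2.23900695e-02, -1.41660145e-01],
       [ 1.41611677e-01, -3.74364602e-03, -9.89915207e-01]]), 't': array([   8.43154541,  489.06434741, 1818.16921933])}
wrist {'mtx': array([[353.72194999,   0.        , 274.55583125],
       [  0.        , 353.72194999, 209.84366786],
       [  0.        ,   0.        ,   1.        ]]), 'tool_from_camera': array([[ 2.25094626e-05, -3.21778963e-01,  9.46814817e-01,
        -1.47181603e+02],
       [ 9.99999603e-01,  8.50192799e-04,  2.65167696e-04,
         5.39550043e-02],
       [-8.90300526e-04,  9.46814436e-01,  3.21778855e-01,
        -8.36054499e+01],
       [ 0.00000000e+00,  0.00000000e+00,  0.00000000e+00,
         1.00000000e+00]])}
```

View pics/scene0.png

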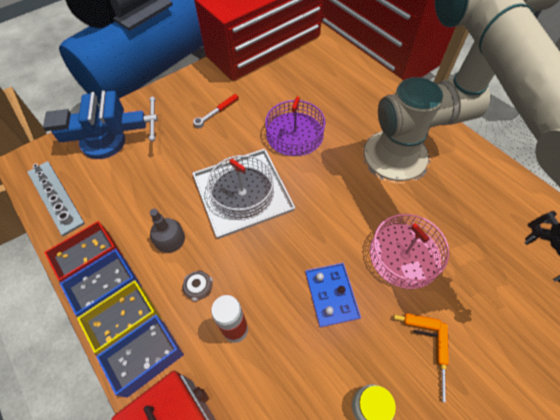

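View pics/top0.png

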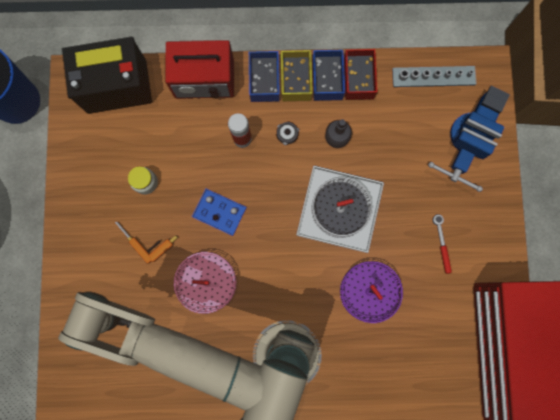

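View pics/wrist0.png

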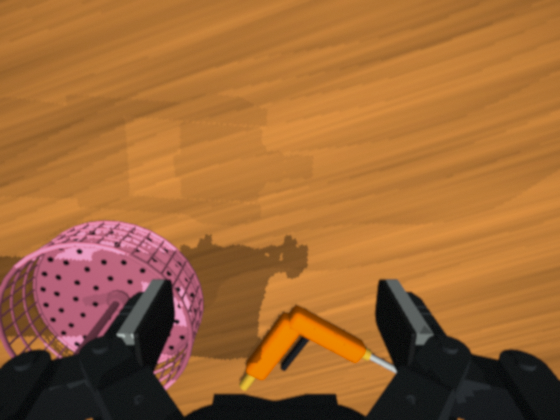

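The top view shows the grey basket in the drip tray near (342,208), its red handle near (345,203) and the blue parts tray near (219,212). The pink and purple baskets are decoys. Next I'll zoom in and measure.

```bash
cat > h.py <<'E'
import numpy as np,cv2
from station import r
from scipy.spatial.transform import Rotation as Ro
def ray_plane(n,uv,z,st=None):
    c=r.get_calibration(n);uv=np.atleast_2d(np.float64(uv))
    d=np.c_[uv,np.ones(len(uv))]@np.linalg.inv(c["mtx"]).T
    if n=="wrist":
        T=c["tool_from_camera"];R=Ro.from_rotvec(st["ee_rot"]).as_matrix()
        o=R@T[:3,3]+st["eef_pos"]; D=d@(R@T[:3,:3]).T
    else:
        o=-c["R"].T@c["t"]; D=d@c["R"]
    s=(z-o[2])/D[:,2]
    return o+D*s[:,None]
def hsv(p): return cv2.cvtColor(p,cv2.COLOR_RGB2HSV)
def blobs(m,amin=5):
    n,l,s,c=cv2.connectedComponentsWithStats(m.astype(np.uint8))
    return [(c[i],s[i],l==i) for i in range(1,n) if s[i,4]>=amin]
E
python3 - <<'E'
from h import *
for n,(x,y,w,h),k in(("top",(180,150,220,120),3.6),("scene",(180,140,190,200),3)):
    p=np.load(n+"0.npz")["p"][y:y+h,x:x+w]
    cv2.imwrite(f"pics/{n}0z.png",cv2.resize(p[:,:,::-1],None,fx=k,fy=k,interpolation=cv2.INTER_CUBIC))
p=np.load("top0.npz")["p"];H=hsv(p)
red=((H[...,0]<6)|(H[...,0]>174))&(H[...,1]>150)&(H[...,2]>90)
for c,s,m in blobs(red,20):
    print("red",c,s); 
blue=(H[...,0]>100)&(H[...,0]<125)&(H[...,1]>140)&(H[...,2]>60)
for c,s,m in blobs(blue,300):
    rc=cv2.minAreaRect(np.argwhere(m)[:,::-1].astype(np.float32))
    print("blue",c,s,rc, ray_plane("top",cv2.boxPoints(rc),10))
E
```

```text
red [197.50434783  61.9573499 ] [ 166   41   64   42 2415]
red [360.98086124  69.72248804] [345  49  32  44 209]
red [125.49565217  66.46956522] [119  62  14  11 115]
red [344.62295082 202.16393443] [337 199  16   7  61]
red [445.5 259. ] [441 246  10  27 160]
red [201.36956522 282.08695652] [193 281  16   4  46]
red [532.85805923 348.13088576] [ 502  282   58  138 7327]
red [375.42307692 291.36538462] [371 285  11  14  52]
blue [478.37603993 119.73044925] [451 105  52  34 601] ((475.306640625, 120.35131072998047), (29.48933219909668, 51.21831512451172), 82.56858825683594) [[ 850.82284294 -605.23641772   10.        ]
 [ 871.60361241 -791.14462722   10.        ]
 [ 761.96722025 -796.13651323   10.        ]
 [ 741.5572644  -611.70634056   10.        ]]
blue [475.73913043 142.5826087 ] [459 132  35  22 345] ((475.6804504394531, 142.5868682861328), (35.773101806640625, 9.810905456542969), 25.709951400756836) [[ 737.5445523  -631.63795833   10.        ]
 [ 769.9331669  -649.21424877   10.        ]
 [ 709.96496082 -760.74214017   10.        ]
 [ 677.85696987 -742.97044985   10.        ]]
blue [218.86343612 212.20440529] [ 194  190   51   44 1135] ((218.9268035888672, 211.65853881835938), (43.302677154541016, 29.613445281982422), 24.77513885498047) [[480.77558331 317.12146562  10.        ]
 [575.8818791  273.31694104  10.        ]
 [507.74296764 134.88924625  10.        ]
 [413.58256607 179.47781534  10.        ]]
```

View pics/top0z.png

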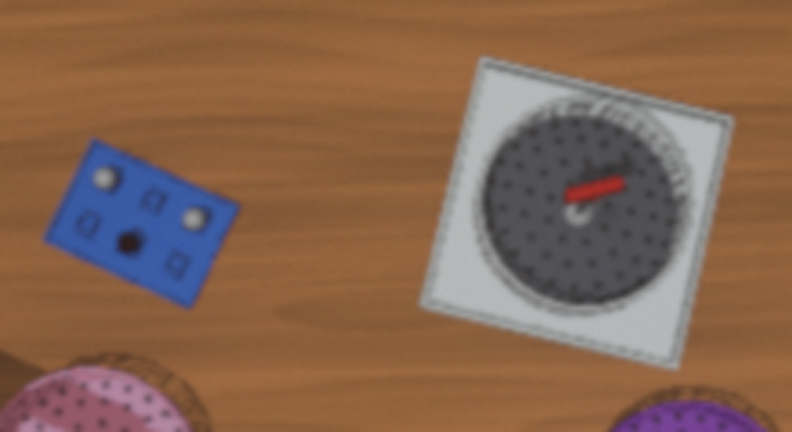

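View pics/scene0z.png

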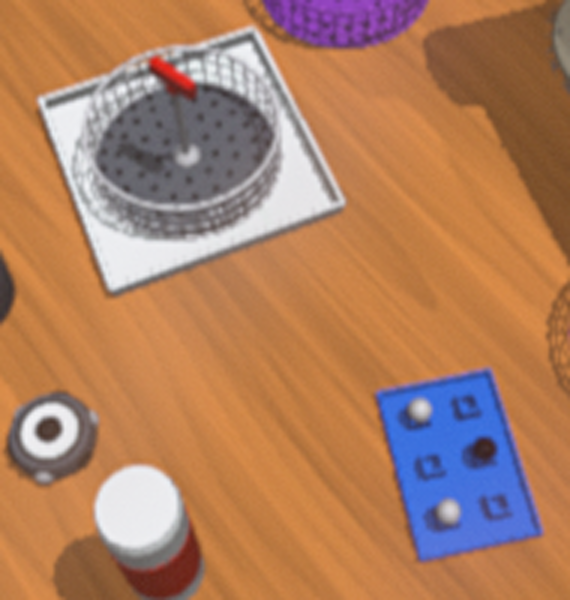

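Run:
```python
from h import *
from scipy.optimize import least_squares
p=np.load("top0.npz")["p"];H=hsv(p)
x,y,w,h=190,186,60,52
sub=np.zeros(p.shape[:2],bool);sub[y:y+h,x:x+w]=1
br=(H[...,1]<90)&(H[...,2]>130)&sub
for c,s,m in blobs(br,6): print("top bright",c,s[4],ray_plane("top",c,27))
dk=(H[...,2]<60)&sub
for c,s,m in blobs(dk,8): print("top dark",c,s[4],ray_plane("top",c,27))
blue=(H[...,0]>100)&(H[...,0]<125)&(H[...,1]>140)&(H[...,2]>60)&sub
m=cv2.morphologyEx(blue.astype(np.uint8),cv2.MORPH_CLOSE,np.ones((7,7)))
P=ray_plane("top",np.argwhere(m)[:,::-1],7)[:,:2].astype(np.float32)
print("tray",cv2.minAreaRect(P))
red=((H[...,0]<6)|(H[...,0]>174))&(H[...,1]>120)&(H[...,2]>90)
red[:190]=0;red[215:]=0;red[:,:320]=0;red[:,365:]=0
P=ray_plane("top",np.argwhere(red)[:,::-1],156)[:,:2].astype(np.float32)
rc=cv2.minAreaRect(P);print("handle z156",rc,cv2.fitLine(P,cv2.DIST_L2,0,.01,.01).ravel(),P.mean(0))
# dripping tray
wh=(H[...,1]<40)&(H[...,2]>140);wh[:160]=0;wh[255:]=0;wh[:,:290]=0;wh[:,390:]=0
b=max(blobs(wh),key=lambda b:b[1][4])[2]
P=ray_plane("top",np.argwhere(b)[:,::-1],20)[:,:2].astype(np.float32);print("drip",cv2.minAreaRect(P))
gr=(H[...,1]<60)&(H[...,2]<110);gr[:160]=0;gr[255:]=0;gr[:,:300]=0;gr[:,385:]=0
gr=cv2.morphologyEx(gr.astype(np.uint8),cv2.MORPH_OPEN,np.ones((3,3)))>0
b=max(blobs(gr),key=lambda b:b[1][4]);hull=cv2.convexHull(np.argwhere(b[2])[:,::-1].astype(np.float32))
P=ray_plane("top",hull[:,0],6)[:,:2].astype(np.float32);print("floor",cv2.minEnclosingCircle(P),cv2.fitEllipse(P))
p=np.load("scene0.npz")["p"];H=hsv(p)
s_=np.zeros(p.shape[:2],bool);s_[260:330,300:365]=1
for nm,mm in(("bright",(H[...,1]<90)&(H[...,2]>130)&s_),("dark",(H[...,2]<50)&s_)):
    for c,s,m in blobs(mm,8): print("scene",nm,c,s[4],ray_plane("scene",c,27))
red=((H[...,0]<6)|(H[...,0]>174))&(H[...,1]>120)&(H[...,2]>90)
red[:155]=0;red[175:]=0;red[:,:225]=0;red[:,250:]=0
P=ray_plane("scene",np.argwhere(red)[:,::-1],150)[:,:2].astype(np.float32);print("handle",cv2.minAreaRect(P),P.mean(0))
```

```text
top bright [207.5        198.71428571] 14 [[538.47156924 263.82708168  27.        ]]
top bright [232.46666667 210.13333333] 15 [[496.10469553 176.81644405  27.        ]]
top dark [215.41176471 217.11764706] 17 [[472.86584803 236.43128204  27.        ]]
tray ((494.6661071777344, 226.24256896972656), (152.7119903564453, 104.4383316040039), 63.94339370727539)
handle z156 ((494.75372314453125, -200.185302734375), (15.526702880859375, 52.85551071166992), 17.24600601196289) [ 2.4325094e-01 -9.6996337e-01  4.9513312e+02 -2.0048676e+02] [ 495.1331  -200.48674]
drip ((495.164306640625, -199.32345581054688), (255.6848602294922, 254.87779235839844), 74.9072036743164)
floor ((502.45330810546875, -206.1738739013672), 99.04705047607422) ((500.2010192871094, -204.06353759765625), (186.3013916015625, 197.14662170410156), 136.68299865722656)
scene bright [326.33898305 266.01694915] 59 [[462.13547334 164.51681075  27.        ]]
scene bright [348.5 278.5] 18 [[438.82375839 229.67253051  27.        ]]
scene bright [319.85714286 276.02380952] 42 [[495.75190889 175.47202684  27.        ]]
scene bright [356. 302.] 21 [[468.3320301  289.81374609  27.        ]]
scene bright [329.2244898  309.87755102] 49 [[538.17812605 261.42430986  27.        ]]
handle ((502.0077209472656, -197.0233154296875), (22.756229400634766, 61.50326156616211), 9.907243728637695) [ 499.52444 -196.4062 ]
```

```bash
cat >> h.py <<'E'
def plan(xy,z,yaw=None,tcp=None):
    """prints mm shift in tool axes & turn to reach TCP at xy,z with tool straight down and jaws (tool y) along yaw (deg, mod 180)"""
    st=r.get_state();R=Ro.from_rotvec(st["ee_rot"]).as_matrix()
    d=np.array([*xy,z])-st["eef_pos"]
    if yaw is None: yaw=np.degrees(np.arctan2(R[1,1],R[0,1]))
    best=None
    for k in(0,180):
        a=np.radians(yaw+k);X=np.array([0,0,-1.]);Y=np.array([np.cos(a),np.sin(a),0]);Z=np.cross(X,Y)
        rv=Ro.from_matrix(R.T@np.c_[X,Y,Z]).as_rotvec()
        if best is None or np.linalg.norm(rv)<np.linalg.norm(best[0]): best=(rv,np.c_[X,Y,Z])
    print("t",round(st["time_s"],2),"pos",st["eef_pos"].round(1),"toolX",R[:,0].round(3),"Y",R[:,1].round(3),"grip",round(st["grip_width"],1),"F",st["wrist_force"].round(1),"j",st["joint_positions"].round(2))
    print(" turn units",(best[0]/.12).round(2)," shift units now axes",(R.T@d/50).round(3)," after turn axes",(best[1].T@d/50).round(3))
E
python3 - <<'E'
from h import *
plan((538,263),120,-26)
E
```

```text
t 0.15 pos [157.4 500.6 226.5] toolX [-0.    -0.001 -1.   ] Y [ 0.3    0.954 -0.001] grip 85.4 F [-0.1 -0.8 -0.2] j [ 1.2   0.05  1.4   0.    1.69 -0.07]
 turn units [-1.185e+01 -1.000e-02  1.000e-02]  shift units now axes [ 2.131 -2.246  8.687]  after turn axes [ 2.129 -8.924 -0.935]
```

Request:
step_arm(
  rows=[
    [0,0,0,1,0,0],
    [0,0,0,1,0,0],
    [0,0,0,1,0,0],
    [0,0,0,1,0,0],
    [0,0,0,1,0,0],
    [0,0,0,1,0,0],
    [0,0,0,1,0,0],
    [0,0,0,1,0,0],
  ],
  claw=0.2,
)

```text
time_s: 0.95
eef_pos: [157.0, 499.4, 223.3]
ee_rot: [1.003, 1.322, -1.015]
wrist_force: [0.3, -0.0, -0.3]
grip_width: 51.3
```

Request:
step_arm(
  rows=[
    [0,0,0,1,0,0],
    [0,0,0,1,0,0],
    [0,0,0,1,0,0],
    [0,0,0,1,0,0],
    [0,0,0,1,0,0],
    [0,0,0,1,0,0],
    [0,0,0,0.35,0,0],
  ],
)

```text
time_s: 1.65
eef_pos: [156.6, 498.4, 220.5]
ee_rot: [1.575, 0.903, -1.594]
wrist_force: [0.0, -0.3, 0.5]
grip_width: 50.9
```

Run:
```python
from h import *
plan((530,258),170,-26)
```

```text
t 1.65 pos [156.6 498.4 220.5] toolX [-0.005 -0.012 -1.   ] Y [ 0.864 -0.504  0.002] grip 50.9 F [ 0.  -0.3  0.5] j [1.2  0.06 1.41 0.   1.69 1.72]
 turn units [-0.62  0.11 -0.01]  shift units now axes [1.033 8.872 0.375]  after turn axes [1.011 8.82  1.048]
```

Request:
step_arm(
  rows=[
    [0.1,1,0.1,-0.6,0.1,0],
    [0.1,1,0.1,0,0,0],
    [0.1,1,0.1,0,0,0],
    [0.1,1,0.1,0,0,0],
    [0.1,1,0.1,0,0,0],
    [0.1,1,0.1,0,0,0],
    [0.1,1,0.1,0,0,0],
    [0.1,0.9,0.1,0,0,0],
  ],
)

```text
time_s: 2.45
eef_pos: [490.1, 286.9, 179.0]
ee_rot: [1.528, 0.965, -1.529]
wrist_force: [0.5, 1.0, -0.1]
grip_width: 51.5
```

Run:
```python
from h import *
plan((530,258),170,-26)
```

```text
t 2.45 pos [490.1 286.9 179. ] toolX [-0.001 -0.    -1.   ] Y [ 0.903 -0.43  -0.001] grip 51.5 F [ 0.5  1.  -0.1] j [0.46 0.19 1.34 0.   1.61 0.91]
 turn units [0.08 0.01 0.  ]  shift units now axes [0.18  0.969 0.179]  after turn axes [0.18  0.971 0.169]
```

Request:
step_arm(
  rows=[
    [0,0.5,0.1,0,0,0],
    [0,0.5,0.1,0.1,0,0],
    [0,0,0,0,0,0],
    [0,0,0,0,0,0],
  ],
)

```text
time_s: 2.85
eef_pos: [535.6, 249.7, 175.0]
ee_rot: [1.537, 0.952, -1.549]
wrist_force: [-0.5, 0.1, -0.4]
grip_width: 51.2
```

Run:
```python
from h import *
plan((538,263),43,-26)
st=r.get_state()
p,d=r.read_camera("wrist");cv2.imwrite("pics/w1.png",p[:,:,::-1])
np.savez("w1.npz",p=p,d=d,**{k:st[k] for k in("eef_pos","ee_rot")})
```

```text
t 2.85 pos [535.6 249.7 175. ] toolX [-0.006 -0.003 -1.   ] Y [ 0.894 -0.448 -0.004] grip 51.2 F [-0.5  0.1 -0.4] j [ 0.37  0.26  1.27 -0.    1.61  0.84]
 turn units [-0.09  0.05  0.03]  shift units now axes [ 2.638 -0.067 -0.274]  after turn axes [ 2.639 -0.074 -0.26 ]
```

View pics/w1.png

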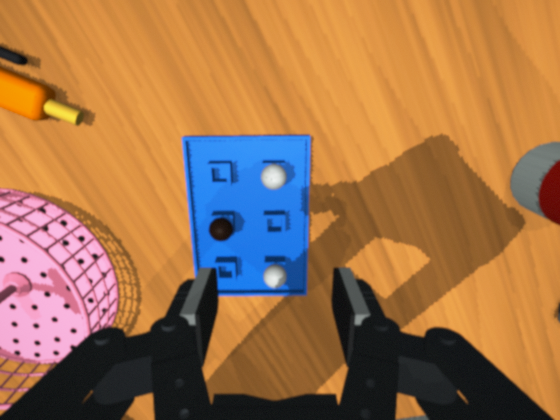

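The wrist view shows bright balls at about (273,177) and (275,276), the scrap ball at (221,229), and the tray edges aligned with the image.

Run:
```python
from h import *
f=np.load("w1.npz");p=f["p"];H=hsv(p);st={"eef_pos":f["eef_pos"],"ee_rot":f["ee_rot"]}
s_=np.zeros(p.shape[:2],bool);s_[140:300,192:305]=1
for nm,mm in(("bright",(H[...,1]<70)&(H[...,2]>110)&s_),("dark",(H[...,2]<60)&(H[...,0]<90)&s_)):
    for c,s,m in blobs(mm,60):
        (u,v),rad=cv2.minEnclosingCircle(np.argwhere(m)[:,::-1].astype(np.float32))
        print(nm,c.round(1),s,(u,v,rad),ray_plane("wrist",(u,v),27,st)[0].round(1))
blue=(H[...,0]>100)&(H[...,0]<125)&(H[...,1]>140)&s_*0+((H[...,0]>100)&(H[...,0]<125)&(H[...,1]>140))
b=max(blobs(blue),key=lambda b:b[1][4]);
P=ray_plane("wrist",np.argwhere(b[2])[:,::-1],10,st)[:,:2].astype(np.float32);print("tray",b[1],cv2.minAreaRect(P))
```

```text
bright [273.3 176.3] [262 164  24  25 465] (273.23077392578125, 176.2051239013672, 12.229449272155762) [538.9 261.5  27. ]
bright [274.1 276.3] [264 266  22  21 353] (274.4666748046875, 276.0, 10.952322959899902) [496.7 174.8  27. ]
dark [220.6 229. ] [211 220  20  19 299] (220.63157653808594, 229.0, 9.837140083312988) [474.8 239.1  27. ]
dark [209.7 287.7] [201 270  16  30 173] (209.0, 285.1896667480469, 15.483165740966797) [436.4 193.7  27. ]
tray [  183   136   127   160 16878] ((496.4440612792969, 228.78237915039062), (159.9219970703125, 111.18585968017578), 63.84717559814453)
```

Request:
step_arm(
  rows=[
    [0.5,-0.05,-0.25,-0.1,0.05,0],
    [0.5,0,0,0,0,0],
    [0.5,0,0,0,0,0],
    [0.4,0,0,0,0,0],
    [0,0,0,0,0,0],
  ],
)

```text
time_s: 3.4
eef_pos: [535.3, 267.4, 78.8]
ee_rot: [1.531, 0.969, -1.528]
wrist_force: [-0.5, -0.9, 0.1]
grip_width: 51.0
```

Run:
```python
from h import *
plan((539,261.3),43,-26.15)
```

```text
t 3.4 pos [535.3 267.4  78.8] toolX [-0.     0.004 -1.   ] Y [ 0.903 -0.43  -0.002] grip 51.0 F [-0.5 -0.9  0.1] j [0.4  0.35 1.36 0.   1.43 0.84]
 turn units [ 0.1  -0.03  0.02]  shift units now axes [0.716 0.121 0.081]  after turn axes [0.717 0.121 0.077]
```

Request:
step_arm(
  rows=[
    [0.1,0.12,0.08,0.1,0,0],
    [0.2,0,0,0,0,0],
    [0.2,0,0,0,0,0],
    [0,0,0,0,0,0],
  ],
)

```text
time_s: 3.8
eef_pos: [539.7, 262.6, 55.6]
ee_rot: [1.543, 0.961, -1.531]
wrist_force: [-0.2, -0.4, 0.0]
grip_width: 51.4
```

Run:
```python
from h import *
plan((539,261.3),43,-26.15)
```

```text
t 3.8 pos [539.7 262.6  55.6] toolX [ 0.004  0.006 -1.   ] Y [ 0.898 -0.44   0.001] grip 51.4 F [-0.2 -0.4  0. ] j [0.39 0.37 1.38 0.   1.38 0.84]
 turn units [ 0.01 -0.06 -0.01]  shift units now axes [ 0.252 -0.001  0.032]  after turn axes [ 0.252 -0.001  0.03 ]
```

Now down to grip height, then close gently.

Request:
step_arm(
  rows=[
    [0.12,0,0.03,0,-0.05,0],
    [0.12,0,0,0,0,0],
    [0,0,0,0,0,0],
  ],
)

```text
time_s: 4.1
eef_pos: [539.5, 261.4, 43.5]
ee_rot: [1.538, 0.957, -1.534]
wrist_force: [0.2, -0.2, 0.8]
grip_width: 51.0
```

Request:
step_arm(
  rows=[
    [0,0,0,0,0,0],
    [0,0,0,0,0,0],
    [0,0,0,0,0,0],
    [0,0,0,0,0,0],
    [0,0,0,0,0,0],
  ],
  claw=-1,
  force=30,
)

```text
time_s: 4.6
eef_pos: [540.0, 261.6, 44.3]
ee_rot: [1.54, 0.957, -1.533]
wrist_force: [0.1, -0.2, -0.1]
grip_width: -0.0
```

Run:
```python
from h import *
plan((539,261.3),43,-26.15)
```

```text
t 4.6 pos [540.  261.6  44.3] toolX [ 0.004  0.001 -1.   ] Y [ 0.898 -0.44   0.003] grip -0.0 F [ 0.1 -0.2 -0.1] j [ 0.39  0.39  1.39 -0.    1.36  0.85]
 turn units [ 0.01 -0.02 -0.02]  shift units now axes [ 0.025 -0.015  0.014]  after turn axes [ 0.025 -0.015  0.014]
```

The jaws closed on nothing (width 0), so I need to see where the ball is.

Run:
```python
from h import *
for n in("wrist","scene"):
    p,d=r.read_camera(n);cv2.imwrite(f"pics/{n}2.png",p[:,:,::-1])
    if n=="scene": cv2.imwrite("pics/scene2z.png",cv2.resize(p[220:360,270:400,::-1],None,fx=4,fy=4,interpolation=cv2.INTER_CUBIC))
```

```text
(no output)
```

View pics/wrist2.png

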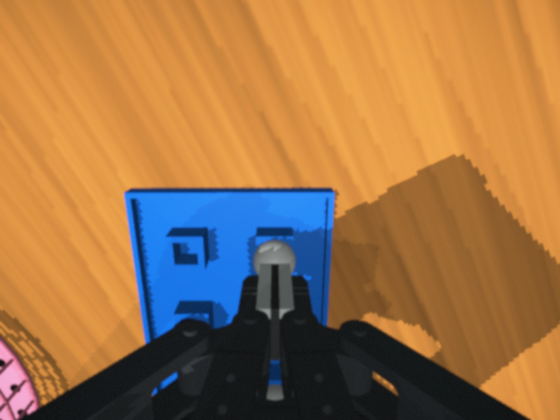

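View pics/scene2z.png

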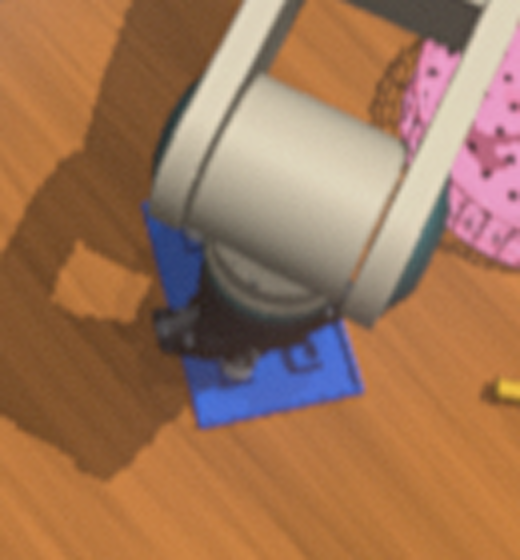

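Run:
```python
from h import *
st=r.get_state();p,d=r.read_camera("wrist")
cv2.imwrite("pics/w3z.png",cv2.resize(p[220:330,220:330,::-1],None,fx=5,fy=5,interpolation=cv2.INTER_CUBIC))
H=hsv(p)
s_=np.zeros(p.shape[:2],bool);s_[232:275,245:305]=1
m=(H[...,1]<80)&(H[...,2]>70)&s_
b=max(blobs(m),key=lambda b:b[1][4]);print(b[:2])
for v in range(236,275,3):
    u=np.where(b[2][v])[0]; print(v,u.min() if len(u) else None,u.max() if len(u) else None, d[v,275])
for v in (258,260,262): print(ray_plane("wrist",(274.5,v),27,st))
# fingertip pixel -> depth
c=r.get_calibration("wrist");T=c["tool_from_camera"]
for (u,v) in((265,266),(265,270),(285,266),(265,290),(285,300),(275,310)):
    z=d[v,u];P=np.linalg.inv(c["mtx"])@[u,v,1]*z;print((u,v),z,(T[:3,:3]@P+T[:3,3]).round(1))
```

```text
(array([274.01434978, 258.00807175]), array([ 254,  241,   41,   34, 1115], dtype=int32))
236 None None 186.86867
239 None None 187.32594
242 266 282 177.75014
245 261 287 176.0807
248 258 290 175.0358
251 256 292 172.38454
254 255 293 171.7807
257 254 294 172.9508
260 254 294 171.55478
263 254 294 172.00487
266 255 294 151.08861
269 255 293 148.51935
272 257 291 147.57289
[[539.81074864 262.60117805  27.        ]]
[[539.30938566 261.57596887  27.        ]]
[[538.80601212 260.5466484   27.        ]]
(265, 266) 152.38701 [-10.7  -4.7 -10.9]
(265, 270) 148.27425 [-14.9  -4.6 -11.3]
(285, 266) 151.56203 [-11.4   3.8 -11.3]
(265, 290) 134.11224 [-30.   -4.2 -10.9]
(285, 300) 126.497284 [-37.8   3.1 -11.6]
(275, 310) 123.19153 [-41.8  -0.5 -10.2]
```

View pics/w3z.png

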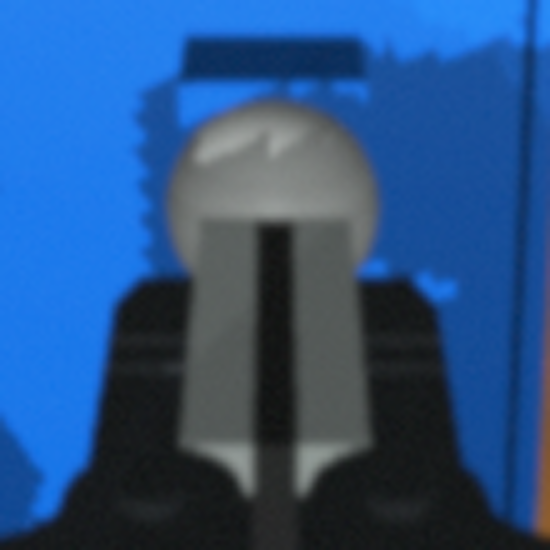

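The wrist picture shows the closed pads ending above an undisturbed ball. Both their depth and their pixels put the tips about 9 mm *behind* the reported TCP, not 25 mm ahead of it. I'll open and go down in small steps, watching force and image.

Request:
step_arm(
  rows=[
    [0,0,0,0,0,0],
    [0,0,0,0,0,0],
    [0,0,0,0,0,0],
    [0.1,0,0,0,0,0],
    [0.1,0,0,0,0,0],
    [0.1,0,0,0,0,0],
    [0,0,0,0,0,0],
  ],
  claw=0.1,
)

```text
time_s: 5.45
eef_pos: [539.7, 261.5, 27.4]
ee_rot: [1.539, 0.957, -1.534]
wrist_force: [-0.4, 0.4, -1.0]
grip_width: 47.0
```

Run:
```python
from h import *
plan((539.2,261.3),9,-26.15)
p,d=r.read_camera("wrist");cv2.imwrite("pics/w4.png",p[:,:,::-1])
c=r.get_calibration("wrist");T=c["tool_from_camera"]
for v in range(250,330,8):
  for u in (200,208,216,224,232,310,320,330,340,350):
    z=d[v,u];P=np.linalg.inv(c["mtx"])@[u,v,1]*z;q=(T[:3,:3]@P+T[:3,3])
    print(q.round(0).astype(int),end=" ")
  print(v)
```

```text
t 5.45 pos [539.7 261.5  27.4] toolX [ 0.003  0.001 -1.   ] Y [ 0.898 -0.44   0.002] grip 47.0 F [-0.4  0.4 -1. ] j [ 0.39  0.41  1.4  -0.    1.33  0.85]
 turn units [ 0.01 -0.02 -0.02]  shift units now axes [ 0.368 -0.008  0.009]  after turn axes [ 0.368 -0.007  0.008]
[ 17 -39  -5] [ 23 -36  -3] [ 23 -32  -2] [ 22 -27  -3] [ 23 -23  -3] [23 18 -2] [24 24 -2] [20 28 -4] [28 35  0] [27 40 -1] 250
[ 15 -39  -2] [ 24 -36   3] [ 23 -32   2] [ 24 -28   2] [ 22 -23   2] [23 18  2] [23 24  2] [19 28  0] [27 35  4] [27 41  4] 258
[ 15 -39   3] [-11 -29 -11] [-12 -26 -11] [ 23 -28   7] [ 23 -23   7] [22 18  6] [23 24  7] [-11  23 -11] [-11  27 -11] [27 41  9] 266
[ 13 -39   6] [-18 -28 -11] [-18 -25 -11] [ 23 -28  12] [ 23 -24  12] [23 19 12] [23 24 12] [-14  23  -9] [-19  26 -11] [27 41 14] 274
[-24 -30 -11] [-24 -27 -11] [-23 -24 -10] [ 24 -28  17] [ 23 -24  17] [22 19 16] [23 24 16] [-15  23  -6] [-25  25 -12] [-24  29 -11] 282
[-31 -29 -11] [-30 -26 -11] [-22 -24  -6] [ 24 -29  22] [ 23 -24  22] [23 19 21] [23 24 22] [-17  23  -3] [-30  24 -11] [-30  28 -11] 290
[-36 -28 -12] [-36 -25 -11] [-25 -24  -4] [ 23 -29  27] [ 23 -24  27] [23 19 27] [22 25 26] [-17  23   1] [-36  23 -11] [-35  27 -11] 298
[-40 -27 -11] [-40 -24 -10] [-26 -24  -1] [ 22 -29  31] [ 23 -24  32] [22 19 31] [24 25 33] [-19  23   3] [-38  23  -9] [-40  26 -11] 306
[-45 -26 -11] [-41 -24  -8] [-26 -24   2] [ 23 -29  37] [ 23 -25  37] [22 19 37] [23 25 37] [-20  23   7] [-39  23  -7] [-45  25 -11] 314
[-44 -26  -7] [-42 -24  -5] [-28 -24   5] [ 22 -29  42] [ 24 -25  43] [23 20 42] [23 25 43] [-21  23  10] [-40  23  -4] [-45  25  -8] 322
```

View pics/w4.png

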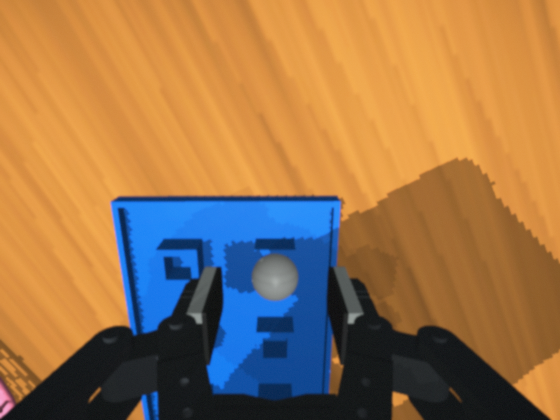

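The ball at (275,277) is centred between the pads. The tray floor reads at z=4 as it should, and the tips are at about z=37, so I'm going 18 mm lower.

Request:
step_arm(
  rows=[
    [0.12,0,0,0,0,0],
    [0.12,0,0,0,0,0],
    [0.1,0,0,0,0,0],
    [0,0,0,0,0,0],
  ],
)

```text
time_s: 5.9
eef_pos: [540.0, 261.6, 9.3]
ee_rot: [1.539, 0.957, -1.533]
wrist_force: [-0.4, 0.5, 0.6]
grip_width: 47.1
```

Request:
step_arm(
  rows=[
    [0,0,0,0,0,0],
    [0,0,0,0,0,0],
    [0,0,0,0,0,0],
    [0,0,0,0,0,0],
  ],
  claw=-1,
  force=30,
)

```text
time_s: 6.3
eef_pos: [540.0, 261.6, 9.5]
ee_rot: [1.539, 0.957, -1.533]
wrist_force: [-0.3, -0.2, -0.2]
grip_width: 19.9
```

Run:
```python
from h import *
plan((539.2,261.3),9,-26.15)
p,d=r.read_camera("wrist");cv2.imwrite("pics/w5.png",p[200:340,180:380,::-1].repeat(3,0).repeat(3,1))
```

```text
t 6.3 pos [540.  261.6   9.5] toolX [ 0.003  0.001 -1.   ] Y [ 0.898 -0.44   0.003] grip 19.9 F [-0.3 -0.2 -0.2] j [ 0.39  0.43  1.41 -0.    1.3   0.85]
 turn units [ 0.01 -0.02 -0.02]  shift units now axes [ 0.009 -0.012  0.013]  after turn axes [ 0.009 -0.012  0.013]
```

View pics/w5.png

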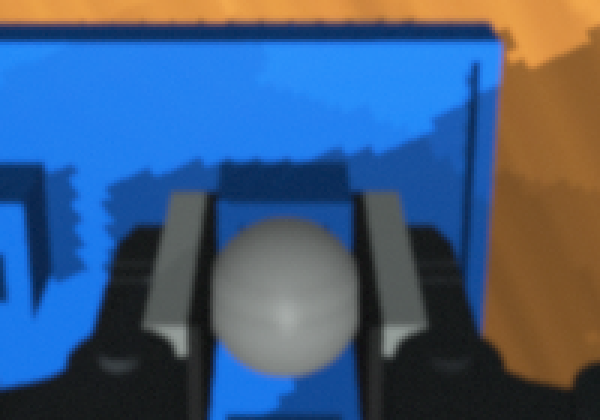

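Request:
step_arm(
  rows=[
    [-0.1,0,0,0,0,0],
    [-0.2,0,0,0,0,0],
    [-0.3,0,0,0,0,0],
    [-0.3,0,0,0,0,0],
    [0,0,0,0,0,0],
  ],
)

```text
time_s: 6.85
eef_pos: [540.7, 261.9, 60.1]
ee_rot: [1.542, 0.957, -1.53]
wrist_force: [0.5, -0.1, 0.3]
grip_width: 19.7
```

Run:
```python
from h import *
plan((539.2,261.3),9,-26.15)
p,d=r.read_camera("wrist");cv2.imwrite("pics/w6.png",p[200:340,180:380,::-1].repeat(3,0).repeat(3,1))
```

```text
t 6.85 pos [540.7 261.9  60.1] toolX [ 0.006  0.002 -1.   ] Y [ 0.898 -0.44   0.005] grip 19.7 F [ 0.5 -0.1  0.3] j [ 0.39  0.37  1.38 -0.    1.39  0.85]
 turn units [ 0.01 -0.04 -0.04]  shift units now axes [ 1.022 -0.026  0.029]  after turn axes [ 1.023 -0.021  0.024]
```

View pics/w6.png

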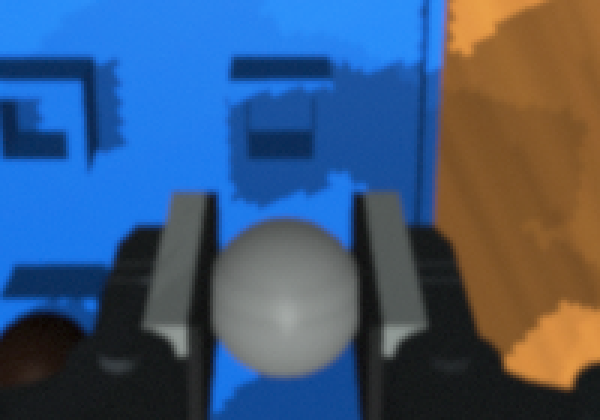

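Ball 1 is held and its cup is empty. Next: rise, turn the jaws to the basket's x axis (yaw about 14°), and travel over.

Request:
step_arm(
  rows=[
    [-0.5,0,0,-1,0,0],
    [-0.5,0,0,-1,0,0],
    [-0.5,0,0,-1,0,0],
    [-0.5,0,0,-1,0,0],
    [-0.5,0,0,-1,0,0],
    [-0.3,0,0,-0.8,0,0],
    [0,0,0,0,0,0],
  ],
)

```text
time_s: 7.6
eef_pos: [537.8, 260.7, 200.7]
ee_rot: [1.008, 1.325, -1.011]
wrist_force: [0.0, 0.4, 0.3]
grip_width: 19.7
```

Run:
```python
from h import *
plan((550,-140),200,14)
```

```text
t 7.6 pos [537.8 260.7 200.7] toolX [-0.001 -0.001 -1.   ] Y [ 0.964  0.265 -0.002] grip 19.7 F [0.  0.4 0.3] j [ 0.39  0.27  1.21 -0.    1.66  0.12]
 turn units [0.2  0.   0.01]  shift units now axes [ 0.021 -1.886  7.793]  after turn axes [ 0.014 -1.703  7.835]
```

Request:
step_arm(
  rows=[
    [0,-0.2,0.6,0.2,0,0],
    [0,-0.2,1,0,0,0],
    [0,-0.2,1,0,0,0],
    [0,-0.2,1,0,0,0],
    [0,-0.2,1,0,0,0],
    [0,-0.2,1,0,0,0],
    [0,-0.2,1,0,0,0],
    [0,-0.2,0.7,0,0,0],
  ],
)

```text
time_s: 8.4
eef_pos: [541.8, -110.6, 188.9]
ee_rot: [1.034, 1.321, -1.049]
wrist_force: [1.1, 0.6, -0.4]
grip_width: 19.9
```

Request:
step_arm(
  rows=[
    [0,0,0.4,0,0,0],
    [0,0,0,0,0,0],
    [0,0,0,0,0,0],
  ],
)

```text
time_s: 8.7
eef_pos: [543.9, -135.4, 183.8]
ee_rot: [1.043, 1.321, -1.064]
wrist_force: [0.1, 0.3, -0.6]
grip_width: 19.6
```

Run:
```python
from h import *
plan((561,-184),200,14)
st=r.get_state()
p,d=r.read_camera("wrist");cv2.imwrite("pics/w7.png",p[:,:,::-1])
np.savez("w7.npz",p=p,d=d,**{k:st[k] for k in("eef_pos","ee_rot")})
```

```text
t 8.7 pos [ 543.9 -135.4  183.8] toolX [-0.022  0.002 -1.   ] Y [ 0.977  0.212 -0.021] grip 19.6 F [ 0.1  0.3 -0.6] j [-0.31  0.19  1.34 -0.    1.63 -0.52]
 turn units [-0.26 -0.06  0.17]  shift units now axes [-0.333  0.121  1.021]  after turn axes [-0.324  0.096  1.026]
```

View pics/w7.png

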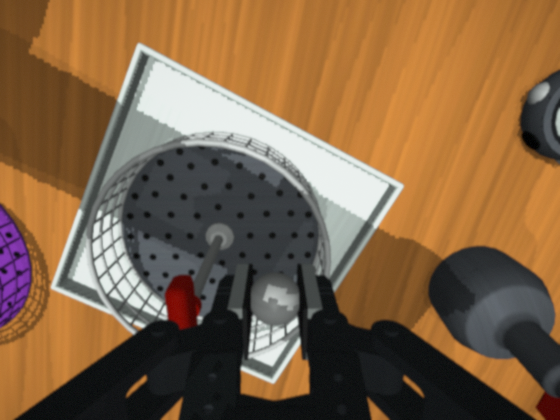

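This view shows the basket's foot at (219,236), the red handle at (182,303), the whole floor disc, and the held ball.

Run:
```python
from h import *
f=np.load("w7.npz");p=f["p"];d=f["d"];H=hsv(p);st={"eef_pos":f["eef_pos"],"ee_rot":f["ee_rot"]}
print("foot",ray_plane("wrist",[(219,236)],8,st))
red=((H[...,0]<8)|(H[...,0]>172))&(H[...,1]>120)&(H[...,2]>60)
red[:265]=0;red[340:]=0;red[:,:150]=0;red[:,215:]=0
b=max(blobs(red),key=lambda b:b[1][4]);print(b[:2])
c=r.get_calibration("wrist");T=c["tool_from_camera"];R=Ro.from_rotvec(st["ee_rot"]).as_matrix()
uv=np.argwhere(b[2])[:,::-1];z=d[b[2]]
P=np.c_[uv,np.ones(len(uv))]*z[:,None]@np.linalg.inv(c["mtx"]).T
W=(P@T[:3,:3].T+T[:3,3])@R.T+st["eef_pos"]
print("red z pct",np.percentile(W[:,2],[5,25,50,75,95,99]))
top=W[W[:,2]>np.percentile(W[:,2],97)-5];print("top face n",len(top),cv2.minAreaRect(top[:,:2].astype(np.float32)))
# whole cloud: floor
uv=np.stack(np.meshgrid(np.arange(560),np.arange(420)),-1).reshape(-1,2);z=d.reshape(-1)
P=np.c_[uv,np.ones(len(uv))]*z[:,None]@np.linalg.inv(c["mtx"]).T
W=((P@T[:3,:3].T+T[:3,3])@R.T+st["eef_pos"]).reshape(420,560,3)
for v,u in((200,200),(180,220),(260,250),(236,219),(100,150),(100,190),(20,300),(195,385)): print((u,v),W[v,u].round(1))
rim=(W[...,2]>58)&(W[...,2]<75)&(np.hypot(W[...,0]-497,W[...,1]+202)<125)&(H[...,1]<60)
q=W[rim];print("rim n",len(q),np.percentile(q[:,2],[5,50,95]))
from scipy.optimize import least_squares
s=least_squares(lambda t:np.hypot(q[:,0]-t[0],q[:,1]-t[1])-100,[497,-202],loss="soft_l1",f_scale=1.5);print("rim centre",s.x)
wh=(H[...,1]<40)&(H[...,2]>150);
# ball held
print("ball front",((np.linalg.inv(R)@(W[300,275]-st["eef_pos"]))).round(1))
```

```text
foot [[ 497.26642569 -199.8380853     8.        ]]
(array([182.13729653, 301.94125973]), array([ 165,  275,   36,   55, 1413], dtype=int32))
red z pct [135.04467197 145.77426935 153.32150358 155.64787792 156.77960028
 235.35077831]
top face n 795 ((506.1820068359375, -124.70307922363281), (146.47763061523438, 20.447431564331055), 80.03215026855469)
(200, 200) [ 473.2 -167.2    7.5]
(220, 180) [ 488.6 -143.8    6.3]
(250, 260) [ 532.4 -220.2    5.3]
(219, 236) [ 498.5 -194.4   20.2]
(150, 100) [414.8 -86.    2.9]
(190, 100) [450.  -78.3   3.3]
(300, 20) [5.308e+02 4.600e+00 5.000e-01]
(385, 195) [ 643.8 -123.7    8.1]
rim n 3793 [64.36125809 66.78630894 68.22524285]
rim centre [ 498.10615997 -199.16448557]
ball front [-27.1  -0.3  -5.1]
```

Run:
```python
from h import *
f=np.load("w7.npz");p=f["p"];d=f["d"];H=hsv(p);st={"eef_pos":f["eef_pos"],"ee_rot":f["ee_rot"]}
c=r.get_calibration("wrist");T=c["tool_from_camera"];R=Ro.from_rotvec(st["ee_rot"]).as_matrix()
uv=np.stack(np.meshgrid(np.arange(560),np.arange(420)),-1).reshape(-1,2);z=d.reshape(-1)
P=np.c_[uv,np.ones(len(uv))]*z[:,None]@np.linalg.inv(c["mtx"]).T
W=((P@T[:3,:3].T+T[:3,3])@R.T+st["eef_pos"]).reshape(420,560,3)
red=((H[...,0]<8)|(H[...,0]>172))&(H[...,1]>120)&(H[...,2]>60)
red[:265]=0;red[340:]=0;red[:,:150]=0;red[:,215:]=0
q=W[red&(W[...,2]>153)&(W[...,2]<160)][:,:2].astype(np.float32);print(len(q),cv2.minAreaRect(q),cv2.fitLine(q,cv2.DIST_L2,0,.01,.01).ravel())
```

```text
709 ((494.8711853027344, -184.77366638183594), (12.233261108398438, 26.49303436279297), 14.038225173950195) [ 3.7437895e-01 -9.2727578e-01  4.9521686e+02 -1.8309920e+02]
```

The basket centre is about (498,-199.3) at yaw 14.0°. Foot, rim and handle end agree to about 1 mm, and the heights match. The finger knuckles are about ±39 mm wide along the jaws, so jaws pointing radially would foul the rim. I'll turn the jaws tangential (yaw -76°) with the camera facing outward.

Request:
step_arm(
  rows=[
    [-0.2,0.1,0,1,0,0],
    [-0.1,0,0,1,0,0],
    [-0.1,0,0,1,0,0],
    [0,0,0,1,0,0],
    [0,0,0,1,0,0],
    [0,0,0,1,0,0],
    [0,0,0,1,0,0],
    [0,0,0,1,0,0],
  ],
)

```text
time_s: 9.55
eef_pos: [549.2, -121.9, 201.2]
ee_rot: [1.737, 0.752, -1.779]
wrist_force: [0.4, -1.0, -1.2]
grip_width: 19.9
```

Request:
step_arm(
  rows=[
    [0,0,0,1,0,0],
    [0,0,0,1,0,0],
    [0,0,0,1,0,0],
    [0,0,0,1,0,0],
    [0,0,0,0.2,0,0],
    [0,0,0,0,0,0],
  ],
)

```text
time_s: 10.15
eef_pos: [549.0, -112.2, 199.2]
ee_rot: [2.051, 0.297, -2.108]
wrist_force: [0.3, 0.1, -0.4]
grip_width: 20.0
```

Run:
```python
from h import *
plan((565.9,-182.4),150,-76)
```

```text
t 10.15 pos [ 549.  -112.2  199.2] toolX [-0.028  0.006 -1.   ] Y [ 0.27  -0.963 -0.014] grip 20.0 F [ 0.3  0.1 -0.4] j [-0.27  0.18  1.31 -0.    1.67  1.03]
 turn units [0.24 0.22 0.11]  shift units now axes [0.965 1.457 0.029]  after turn axes [0.984 1.445 0.012]
```

Request:
step_arm(
  rows=[
    [0,0.5,0,0.2,0.2,0.1],
    [0,0.5,0,0,0,0],
    [0,0.45,0,0,0,0],
    [0,0,0,0,0,0],
  ],
)

```text
time_s: 10.55
eef_pos: [568.6, -179.2, 198.1]
ee_rot: [2.083, 0.272, -2.086]
wrist_force: [0.3, 0.0, -0.9]
grip_width: 19.6
```

Run:
```python
from h import *
plan((565.9,-182.4),50,-76)
```

```text
t 10.55 pos [ 568.6 -179.2  198.1] toolX [-0.002  0.002 -1.   ] Y [ 0.255 -0.967 -0.002] grip 19.6 F [ 0.3  0.  -0.9] j [-0.37  0.26  1.22  0.    1.66  0.95]
 turn units [0.11 0.01 0.02]  shift units now axes [2.962 0.055 0.065]  after turn axes [2.962 0.05  0.068]
```

Request:
step_arm(
  rows=[
    [0.3,0.05,0.07,0.1,0,0],
    [0.5,0,0,0,0,0],
    [0.5,0,0,0,0,0],
    [0.5,0,0,0,0,0],
    [0.3,0,0,0,0,0],
    [0,0,0,0,0,0],
  ],
)

```text
time_s: 11.15
eef_pos: [563.0, -175.2, 83.9]
ee_rot: [2.086, 0.268, -2.096]
wrist_force: [-0.2, -0.3, -0.4]
grip_width: 19.5
```

Run:
```python
from h import *
plan((565.9,-182.4),0,-76)
p,d=r.read_camera("wrist");cv2.imwrite("pics/w8.png",p[:,:,::-1])
```

```text
t 11.15 pos [ 563.  -175.2   83.9] toolX [-0.005  0.004 -1.   ] Y [ 0.247 -0.969 -0.006] grip 19.5 F [-0.2 -0.3 -0.4] j [-0.37  0.33  1.38  0.    1.44  0.96]
 turn units [0.05 0.03 0.05]  shift units now axes [ 1.676  0.163 -0.027]  after turn axes [ 1.677  0.153 -0.021]
```

View pics/w8.png

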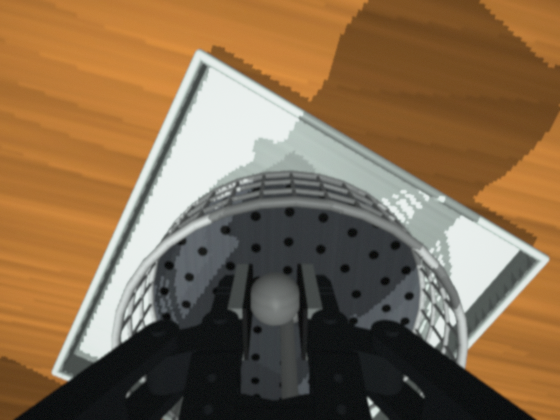

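The ball is inside the rim with clearance. Lowering it further.

Request:
step_arm(
  rows=[
    [0.2,0.15,-0.02,0.05,0,0.05],
    [0.3,0,0,0,0,0],
    [0.3,0,0,0,0,0],
    [0.3,0,0,0,0,0],
    [0.1,0,0,0,0,0],
    [0,0,0,0,0,0],
  ],
)

```text
time_s: 11.8
eef_pos: [567.2, -182.5, 21.6]
ee_rot: [2.09, 0.253, -2.09]
wrist_force: [0.1, -0.1, -0.0]
grip_width: 19.7
```

Run:
```python
from h import *
plan((565.9,-182.4),0,-76)
```

```text
t 11.8 pos [ 567.2 -182.5   21.6] toolX [ 0.001 -0.003 -1.   ] Y [ 0.242 -0.97   0.003] grip 19.7 F [ 0.1 -0.1 -0. ] j [-0.37  0.41  1.41 -0.    1.32  0.96]
 turn units [-0.    0.   -0.03]  shift units now axes [ 0.431 -0.01   0.025]  after turn axes [ 0.431 -0.009  0.025]
```

Request:
step_arm(
  rows=[
    [0.1,0,0,0,0,0],
    [0.1,0,0,0,0,0],
    [0.1,0,0,0,0,0],
    [0.04,0,0,0,0,0],
    [0,0,0,0,0,0],
    [0,0,0,0,0,0],
  ],
)

```text
time_s: 12.4
eef_pos: [568.2, -182.9, 4.6]
ee_rot: [2.092, 0.252, -2.087]
wrist_force: [-0.5, 0.1, 0.8]
grip_width: 20.1
```

Request:
step_arm(
  rows=[
    [0.02,0,0,0,0,0],
    [0.02,0,0,0,0,0],
    [0,0,0,0,0,0],
  ],
)

```text
time_s: 12.7
eef_pos: [568.6, -183.1, 3.1]
ee_rot: [2.093, 0.251, -2.086]
wrist_force: [-0.6, -0.1, -0.3]
grip_width: 19.6
```

Request:
step_arm(
  rows=[
    [0.03,0,0.02,0,0,0],
    [0.02,0,0.02,0,0,0],
    [0,0,0,0,0,0],
  ],
)

```text
time_s: 13.0
eef_pos: [568.3, -183.4, 2.4]
ee_rot: [2.097, 0.25, -2.081]
wrist_force: [0.5, 0.2, -0.7]
grip_width: 19.9
```

Request:
step_arm(
  rows=[
    [0.02,0,0,0,0,0],
    [0,0,0,0,0,0],
  ],
)

```text
time_s: 13.2
eef_pos: [568.4, -183.6, 2.2]
ee_rot: [2.097, 0.25, -2.08]
wrist_force: [-0.2, -0.6, -0.5]
grip_width: 19.3
```

Run:
```python
from h import *
plan((565.9,-182.4),0,-76)
```

```text
t 13.2 pos [ 568.4 -183.6    2.2] toolX [ 0.009 -0.005 -1.   ] Y [ 0.242 -0.97   0.007] grip 19.3 F [-0.2 -0.6 -0.5] j [-0.37  0.43  1.43 -0.    1.28  0.95]
 turn units [ 0.   -0.06 -0.06]  shift units now axes [ 0.044 -0.035  0.043]  after turn axes [ 0.045 -0.035  0.043]
```

Request:
step_arm(
  rows=[
    [0.04,0,0.03,0,0,0],
    [0.04,0,0,0,0,0],
  ],
)

```text
time_s: 13.4
eef_pos: [568.6, -183.6, 2.0]
ee_rot: [2.101, 0.25, -2.076]
wrist_force: [-12.1, 3.6, 19.1]
grip_width: 19.9
```

Request:
step_arm(
  rows=[
    [0.04,0,0,0,0,0],
    [0,0,0,0,0,0],
  ],
)

```text
time_s: 13.6
eef_pos: [568.6, -183.7, 2.6]
ee_rot: [2.101, 0.25, -2.076]
wrist_force: [0.3, -0.2, 0.1]
grip_width: 19.8
```

Run:
```python
from h import *
plan((565.9,-182.4),-0.5,-76)
p,d=r.read_camera("wrist");cv2.imwrite("pics/w9.png",p[200:340,180:380,::-1].repeat(3,0).repeat(3,1))
```

```text
t 13.6 pos [ 568.6 -183.7    2.6] toolX [ 0.012 -0.005 -1.   ] Y [ 0.243 -0.97   0.008] grip 19.8 F [ 0.3 -0.2  0.1] j [-0.37  0.43  1.43 -0.    1.27  0.95]
 turn units [ 0.01 -0.09 -0.06]  shift units now axes [ 0.061 -0.039  0.046]  after turn axes [ 0.062 -0.039  0.045]
```

View pics/w9.png

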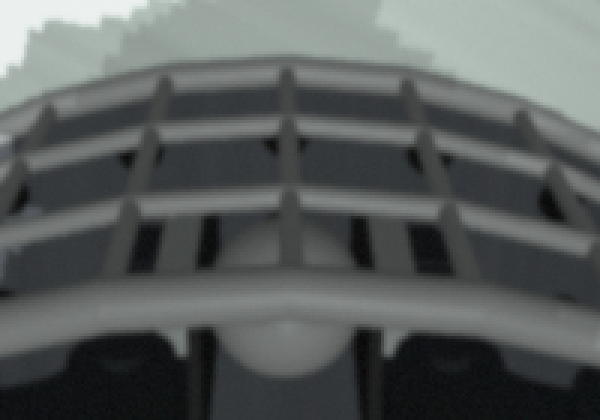

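A brief 19 N upward contact showed near z≈2.2, then it relaxed. I'll press again lightly to confirm it is the floor.

Request:
step_arm(
  rows=[
    [0.03,0,0,0,-0.09,-0.05],
  ],
)

```text
time_s: 13.75
eef_pos: [568.6, -183.8, 2.0]
ee_rot: [2.091, 0.256, -2.09]
wrist_force: [-6.9, 3.1, 17.5]
grip_width: 19.8
```

Request:
step_arm(
  rows=[
    [0.03,0,0,0,0,0],
  ],
)

```text
time_s: 13.85
eef_pos: [568.6, -183.8, 2.0]
ee_rot: [2.09, 0.256, -2.091]
wrist_force: [-8.4, 3.1, 16.7]
grip_width: 19.2
```

Request:
step_arm(
  rows=[
    [0.03,0,0,0,0,0],
  ],
)

```text
time_s: 13.95
eef_pos: [568.6, -183.8, 2.0]
ee_rot: [2.089, 0.256, -2.092]
wrist_force: [-7.8, 2.5, 13.8]
grip_width: 19.7
```

Run:
```python
from h import *
for n,(x,y,w,h) in(("scene",(170,120,150,130)),):
    p,d=r.read_camera(n);cv2.imwrite("pics/s10.png",cv2.resize(p[y:y+h,x:x+w,::-1],None,fx=4.5,fy=4.5,interpolation=cv2.INTER_CUBIC))
p,d=r.read_camera("wrist");cv2.imwrite("pics/w10.png",p[:,:,::-1])
c=r.get_calibration("wrist");T=c["tool_from_camera"]
st=r.get_state();R=Ro.from_rotvec(st["ee_rot"]).as_matrix()
for u,v in ((275,310),(240,320),(265,330),(285,335),(150,330),(200,250),(275,296),(275,230),(200,340),(275,405),(270,350)):
    z=d[v,u];P=np.linalg.inv(c["mtx"])@[u,v,1]*z;q=T[:3,:3]@P+T[:3,3];print((u,v),q.round(1),(R@q+st["eef_pos"]).round(1))
```

```text
(275, 310) [-65.3  -0.2 -25.9] [ 593.7 -177.2   67.3]
(240, 320) [-43.4 -12.3  -6.8] [ 572.2 -170.2   45.4]
(265, 330) [-4.  -4.9 27.7] [ 540.5 -185.7    6. ]
(285, 335) [-4.1  4.8 30.5] [ 540.2 -195.8    6.2]
(150, 330) [-55.4 -39.  -11.8] [ 570.6 -143.1   57.3]
(200, 250) [-24.7 -28.7 -24.5] [ 585.5 -149.9   26.6]
(275, 296) [-64.7  -0.2 -29.9] [ 597.6 -176.2   66.7]
(275, 230) [-14.7  -0.2 -28.7] [ 596.5 -176.6   16.7]
(200, 340) [-59.7 -22.6 -11.5] [ 574.4 -159.    61.7]
(275, 405) [-81.8  -0.2 -10.6] [ 578.9 -180.9   83.8]
(270, 350) [-3.8 -2.6 39.7] [ 529.5 -191.     5.9]
```

View pics/s10.png

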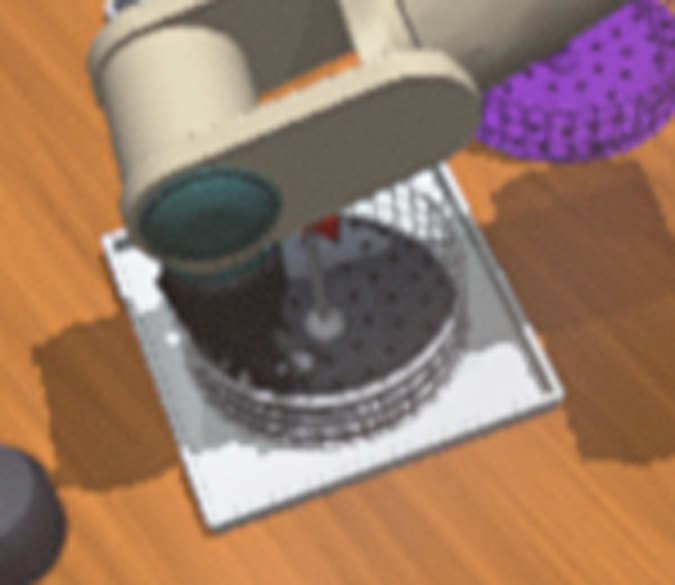

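View pics/w10.png

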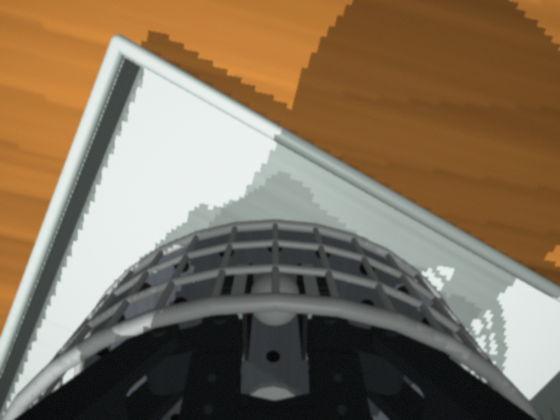

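Run:
```python
from h import *
p,d=r.read_camera("wrist")
c=r.get_calibration("wrist");T=c["tool_from_camera"]
st=r.get_state();R=Ro.from_rotvec(st["ee_rot"]).as_matrix()
print(st["eef_pos"],st["wrist_force"])
xh=np.array([.9703,.2419]);yh=np.array([-.2419,.9703]);C=np.array([498,-199.3])
uv=np.stack(np.meshgrid(np.arange(560),np.arange(420)),-1).reshape(-1,2);z=d.reshape(-1)
P=np.c_[uv,np.ones(len(uv))]*z[:,None]@np.linalg.inv(c["mtx"]).T
Q=P@T[:3,:3].T+T[:3,3]; W=Q@R.T+st["eef_pos"]
V=p.reshape(-1,3).max(1); blk=(V<55)&(z>0)&(Q[:,0]<-20)
rad=np.hypot(*(W[:,:2]-C).T)
for zlo in range(30,110,8):
    m=blk&(W[:,2]>zlo)&(W[:,2]<zlo+8)
    if m.sum()>5: print(zlo,m.sum(),"tool y",np.percentile(Q[m,1],[1,99]).round(1),"tool z",np.percentile(Q[m,2],[1,50]).round(1),"radmax",np.percentile(rad[m],[95,99.5]).round(1))
```

```text
[ 568.60835237 -183.81327517    2.01184473] [-7.49419214  3.34857478 13.48013999]
30 200 tool y [-94.2  48.2] tool z [-27.6  -3.1] radmax [ 99.9 100.9]
38 575 tool y [-12.5  11.4] tool z [-8.1  0.9] radmax [80.2 99.3]
46 1348 tool y [-31.5  30.6] tool z [-13.6  -6.9] radmax [87.4 99.2]
54 4502 tool y [-43.5  42.4] tool z [-13.2 -10.7] radmax [92.2 94.1]
62 7147 tool y [-47.   46.1] tool z [-12.7  -3.6] radmax [ 95.2 101.7]
70 5361 tool y [-51.4  50.7] tool z [-17.3 -11.6] radmax [97.7 99.4]
78 8642 tool y [-56.  55.] tool z [-17.3 -11.5] radmax [ 99.9 101.9]
86 4600 tool y [-57.5  57.1] tool z [-17.7 -16.1] radmax [100.8 103.1]
```

The gripper's knuckles (radius 95–98 mm at rim height) are touching the rim. The ball is still about 2 mm off the floor, so I'll lift slightly and move about 10 mm inward.

Request:
step_arm(
  rows=[
    [-0.08,0,0,0,0,0],
    [0,-0.02,0.1,0,0,0],
    [0,0,0.1,0,0,0],
    [0,0,0,0,0,0],
  ],
)

```text
time_s: 14.5
eef_pos: [557.0, -185.4, 4.5]
ee_rot: [2.087, 0.257, -2.095]
wrist_force: [0.4, 0.4, -0.2]
grip_width: 19.5
```

Run:
```python
from h import *
plan((558.7,-184.2),0,-76)
```

```text
t 14.5 pos [ 557.  -185.4    4.5] toolX [-0.003 -0.001 -1.   ] Y [ 0.243 -0.97   0.   ] grip 19.5 F [ 0.4  0.4 -0.2] j [-0.38  0.41  1.45 -0.    1.29  0.94]
 turn units [ 0.01  0.03 -0.  ]  shift units now axes [ 0.09  -0.015 -0.039]  after turn axes [ 0.09  -0.015 -0.038]
```

Request:
step_arm(
  rows=[
    [0.04,0,-0.03,0,0,0],
    [0.04,0,0,0,0,0],
  ],
)

```text
time_s: 14.7
eef_pos: [558.3, -185.2, 2.0]
ee_rot: [2.087, 0.257, -2.096]
wrist_force: [-12.2, 4.4, 26.6]
grip_width: 19.8
```

Request:
step_arm(
  rows=[
    [0.03,0,0,0,0,0],
  ],
)

```text
time_s: 14.8
eef_pos: [558.3, -185.2, 2.0]
ee_rot: [2.087, 0.257, -2.096]
wrist_force: [-7.5, 2.1, 12.1]
grip_width: 19.6
```

Request:
step_arm(
  rows=[
    [0.03,0,0,0,0,0],
  ],
)

```text
time_s: 14.9
eef_pos: [558.4, -185.2, 2.0]
ee_rot: [2.086, 0.257, -2.097]
wrist_force: [-7.9, 2.3, 12.9]
grip_width: 19.8
```

Request:
step_arm(
  rows=[
    [0.03,0,0,0,0,0],
  ],
)

```text
time_s: 15.0
eef_pos: [558.4, -185.2, 2.0]
ee_rot: [2.085, 0.257, -2.097]
wrist_force: [-7.1, 2.8, 12.5]
grip_width: 19.9
```

It stops at exactly z=2.0 in both places, so this is a flat surface: the ball is on the floor. I'll relieve the pressure and open.

Request:
step_arm(
  rows=[
    [-0.01,0,0,0,0,0],
    [0,0,0,0,0,0],
  ],
)

```text
time_s: 15.2
eef_pos: [558.6, -185.2, 2.7]
ee_rot: [2.086, 0.257, -2.097]
wrist_force: [-0.5, 1.1, -0.2]
grip_width: 19.8
```

Request:
step_arm(
  rows=[
    [0,0,0,0,0,0],
    [0,0,0,0,0,0],
    [0,0,0,0,0,0],
    [0,0,0,0,0,0],
    [0,0,0,0,0,0],
  ],
  claw=-0.15,
)

```text
time_s: 15.7
eef_pos: [558.4, -185.0, 1.4]
ee_rot: [2.085, 0.258, -2.098]
wrist_force: [-0.0, 0.1, -0.4]
grip_width: 36.2
```

Run:
```python
from h import *
plan((558.7,-184.2),60,-76)
p,d=r.read_camera("wrist");cv2.imwrite("pics/w11.png",p[200:340,180:380,::-1].repeat(3,0).repeat(3,1))
```

```text
t 15.7 pos [ 558.4 -185.     1.4] toolX [-0.006 -0.    -1.   ] Y [ 0.242 -0.97  -0.001] grip 36.2 F [-0.   0.1 -0.4] j [-0.38  0.42  1.44 -0.    1.29  0.95]
 turn units [0.   0.05 0.01]  shift units now axes [-1.173 -0.015 -0.003]  after turn axes [-1.173 -0.014 -0.01 ]
```

View pics/w11.png

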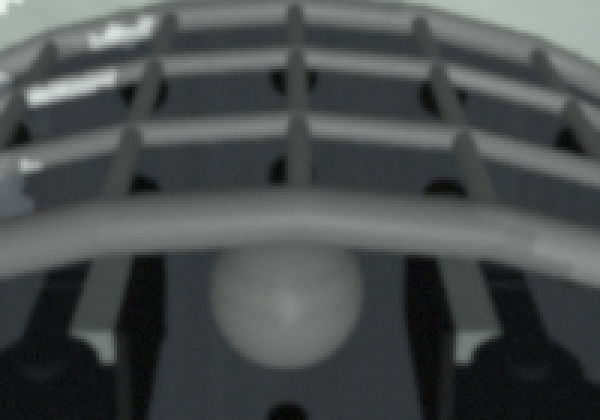

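Ball 1 rests on the floor, clear of both pads. Rising straight up and going back for ball 2.

Request:
step_arm(
  rows=[
    [-0.2,0,0,0,0,0],
    [-0.4,0,0,0,0,0],
    [-0.5,0,0,0,0,0],
    [-0.6,0,0,0,0,0],
    [-0.6,0,0,0,0,0],
    [-0.6,0,0,0,0,0],
    [-0.6,0,0,0,0,0],
    [-0.3,0,0,0,0,0],
  ],
  claw=0.1,
)

```text
time_s: 16.55
eef_pos: [558.2, -184.4, 201.2]
ee_rot: [2.083, 0.259, -2.101]
wrist_force: [0.3, 0.0, -0.5]
grip_width: 47.1
```

Request:
step_arm(
  rows=[
    [0,0,0,-1,0,0],
    [0,0,0,-1,0,0],
    [0,0,0,-1,0,0],
    [0,0,0,-1,0,0],
    [0,0,0,-1,0,0],
    [0,0,0,-1,0,0],
    [0,0,0,-1,0,0],
    [0,0,0,0,0,0],
  ],
)

```text
time_s: 17.35
eef_pos: [559.5, -184.8, 214.5]
ee_rot: [1.535, 0.952, -1.53]
wrist_force: [0.6, 0.3, 0.4]
grip_width: 46.8
```

Run:
```python
from h import *
plan((496.8,175.1),130,-26.15)
```

```text
t 17.35 pos [ 559.5 -184.8  214.5] toolX [ 0.006 -0.005 -1.   ] Y [ 0.899 -0.437  0.008] grip 46.8 F [0.6 0.3 0.4] j [-0.38  0.23  1.23 -0.    1.67  0.07]
 turn units [ 0.03  0.02 -0.07]  shift units now axes [ 1.645 -4.288 -5.929]  after turn axes [ 1.691 -4.298 -5.909]
```

Request:
step_arm(
  rows=[
    [0,-0.54,-0.74,0,0,-0.07],
    [0,-0.54,-0.74,0,0,0],
    [0.2,-0.54,-0.74,0,0,0],
    [0.2,-0.54,-0.74,0,0,0],
    [0.2,-0.54,-0.74,0,0,0],
    [0.2,-0.54,-0.74,0,0,0],
    [0.2,-0.54,-0.74,0,0,0],
    [0.2,-0.5,-0.7,0,0,0],
  ],
)

```text
time_s: 18.15
eef_pos: [500.1, 181.3, 158.0]
ee_rot: [1.566, 0.927, -1.554]
wrist_force: [0.7, 0.2, 0.3]
grip_width: 47.0
```

Request:
step_arm(
  rows=[
    [0,0,0,0,0,0],
  ],
)

```text
time_s: 18.25
eef_pos: [498.3, 185.5, 156.9]
ee_rot: [1.564, 0.93, -1.555]
wrist_force: [0.5, -1.1, -0.4]
grip_width: 46.8
```

Run:
```python
from h import *
plan((496.8,175.1),70,-26.15)
```

```text
t 18.25 pos [498.3 185.5 156.9] toolX [ 0.007 -0.002 -1.   ] Y [ 0.882 -0.471  0.007] grip 46.8 F [ 0.5 -1.1 -0.4] j [ 0.29  0.1   1.49 -0.    1.54  0.78]
 turn units [-0.29 -0.01 -0.06]  shift units now axes [1.738 0.059 0.2  ]  after turn axes [1.738 0.065 0.199]
```

Request:
step_arm(
  rows=[
    [0.2,0.06,0.2,-0.3,0,-0.06],
    [0.4,0,0,0,0,0],
    [0.4,0,0,0,0,0],
    [0.4,0,0,0,0,0],
    [0.2,0,0,0,0,0],
    [0,0,0,0,0,0],
  ],
)

```text
time_s: 18.85
eef_pos: [497.9, 175.2, 78.9]
ee_rot: [1.551, 0.948, -1.538]
wrist_force: [-0.5, -1.3, 0.4]
grip_width: 47.0
```

Run:
```python
from h import *
plan((496.8,175.1),9.5,-26.15)
st=r.get_state();p,d=r.read_camera("wrist");cv2.imwrite("pics/w12.png",p[:,:,::-1])
H=hsv(p);m=(H[...,1]<70)&(H[...,2]>90);m[:,:240]=0;m[:,315:]=0;m[:200]=0;m[330:]=0
for c,s,mm in blobs(m,200):
    e=cv2.minEnclosingCircle(np.argwhere(mm)[:,::-1].astype(np.float32));print(c,s,e,ray_plane("wrist",e[0],27,st))
```

```text
t 18.85 pos [497.9 175.2  78.9] toolX [ 0.007  0.002 -1.   ] Y [ 0.892 -0.451  0.005] grip 47.0 F [-0.5 -1.3  0.4] j [0.27 0.16 1.59 0.   1.39 0.74]
 turn units [-0.1  -0.04 -0.04]  shift units now axes [ 1.389 -0.025  0.019]  after turn axes [ 1.389 -0.018  0.012]
[273.82604055 234.90394877] [257 218  35  35 937] ((273.6228942871094, 234.8491668701172), 17.415266036987305) [[496.74837273 175.06858317  27.        ]]
```

View pics/w12.png

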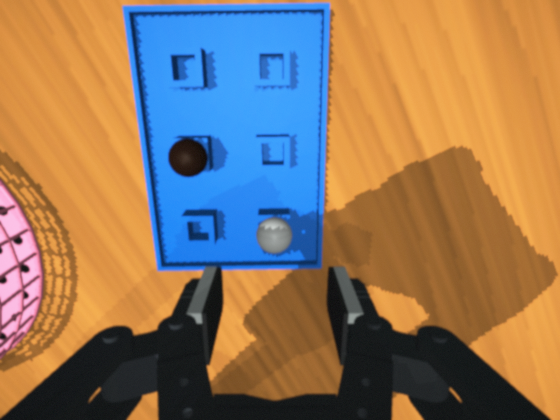

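Ball 2 measures (496.7,175.1), matching the plan. The scrap ball at (188,157) is well clear. Descending.

Request:
step_arm(
  rows=[
    [0.3,-0.02,0.02,-0.1,0,0],
    [0.3,0,0,0,0,0],
    [0.3,0,0,0,0,0],
    [0.2,0,0,0,0,0],
    [0.1,0,0,0,0,0],
    [0,0,0,0,0,0],
  ],
)

```text
time_s: 19.5
eef_pos: [500.1, 175.3, 20.1]
ee_rot: [1.55, 0.953, -1.521]
wrist_force: [0.1, 1.0, 0.1]
grip_width: 47.2
```

Run:
```python
from h import *
plan((496.8,175.1),9.5,-26.15)
```

```text
t 19.5 pos [500.1 175.3  20.1] toolX [ 0.016  0.005 -1.   ] Y [ 0.898 -0.441  0.012] grip 47.2 F [0.1 1.  0.1] j [0.27 0.23 1.64 0.   1.26 0.72]
 turn units [ 0.   -0.09 -0.1 ]  shift units now axes [ 0.211 -0.06   0.035]  after turn axes [ 0.213 -0.058  0.033]
```

Request:
step_arm(
  rows=[
    [0.1,-0.06,0.03,0,-0.1,-0.1],
    [0.1,0,0,0,0,0],
    [0,0,0,0,0,0],
  ],
)

```text
time_s: 19.8
eef_pos: [497.5, 175.5, 10.7]
ee_rot: [1.537, 0.957, -1.536]
wrist_force: [0.5, -0.2, -0.3]
grip_width: 46.9
```

Run:
```python
from h import *
plan((496.8,175.1),9.5,-26.15)
```

```text
t 19.8 pos [497.5 175.5  10.7] toolX [ 0.001 -0.001 -1.   ] Y [ 0.898 -0.44   0.001] grip 46.9 F [ 0.5 -0.2 -0.3] j [ 0.27  0.25  1.64 -0.    1.26  0.73]
 turn units [ 0.    0.   -0.01]  shift units now axes [ 0.023 -0.008  0.014]  after turn axes [ 0.023 -0.008  0.014]
```

Request:
step_arm(
  rows=[
    [0,0,0,0,0,0],
    [0,0,0,0,0,0],
    [0,0,0,0,0,0],
    [0,0,0,0,0,0],
  ],
  claw=-1,
  force=30,
)

```text
time_s: 20.2
eef_pos: [497.9, 175.7, 11.4]
ee_rot: [1.538, 0.956, -1.535]
wrist_force: [-0.2, -0.1, -0.5]
grip_width: 19.6
```

Request:
step_arm(
  rows=[
    [-0.1,0,0,0,0,0],
    [-0.3,0,0,0,0,0],
    [-0.6,0,0,0,0,0],
    [-0.6,0,0,0,0,0],
    [-0.6,0,0,0,0,0],
    [-0.6,0,0,0,0,0],
    [-0.6,0,0,0,0,0],
    [-0.4,0,0,0,0,0],
  ],
)

```text
time_s: 21.0
eef_pos: [495.4, 175.1, 207.5]
ee_rot: [1.533, 0.958, -1.541]
wrist_force: [-0.2, -0.8, 0.1]
grip_width: 19.7
```

Request:
step_arm(
  rows=[
    [0,0,0,-1,0,0],
    [0,0,0,-1,0,0],
    [0,0,0,-1,0,0],
    [0,0,0,-1,0,0],
    [0,0,0,-1,0,0],
    [0,0,0,-1,0,0],
    [0,0,0,-1,0,0],
    [0,0,0,-1,0,0],
  ],
)

```text
time_s: 21.8
eef_pos: [496.6, 175.6, 217.0]
ee_rot: [0.806, 1.411, -0.797]
wrist_force: [0.2, 0.6, -1.5]
grip_width: 19.7
```

Request:
step_arm(
  rows=[
    [0,0,0,-1,0,0],
    [0,0,0,-1,0,0],
    [0,0,0,-1,0,0],
    [0,0,0,-1,0,0],
    [0,0,0,-1,0,0],
    [0,0,0,-1,0,0],
    [0,0,0,-1,0,0],
    [0,0,0,-1,0,0],
  ],
)

```text
time_s: 22.6
eef_pos: [495.9, 175.5, 220.5]
ee_rot: [0.024, 1.56, -0.02]
wrist_force: [0.2, -0.1, -1.0]
grip_width: 19.7
```

Run:
```python
from h import *
plan((437.9,-214.3),200,104)
p,d=r.read_camera("wrist");cv2.imwrite("pics/w13.png",p[:,:,::-1])
```

```text
t 22.6 pos [495.9 175.5 220.5] toolX [ 0.011  0.003 -1.   ] Y [0.028 1.    0.003] grip 19.7 F [ 0.2 -0.1 -1. ] j [ 0.27  0.05  1.42 -0.    1.66 -1.27]
 turn units [-2.27  0.09 -0.01]  shift units now axes [ 0.377 -7.826 -0.943]  after turn axes [ 0.411 -7.283 -3.012]
```

View pics/w13.png

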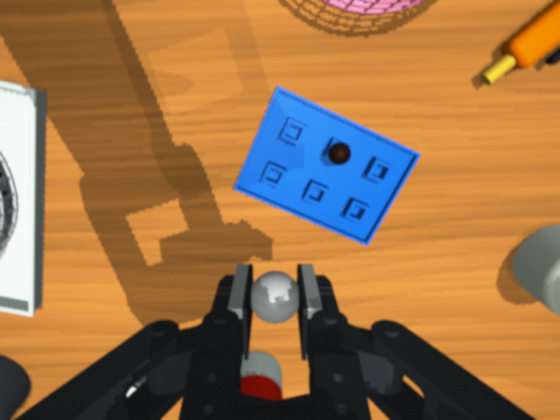

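Ball 2 is held, and only the scrap ball remains in the tray. Travelling to the basket's -x side.

Request:
step_arm(
  rows=[
    [0,-0.8,-0.1,0,0.09,0],
    [0,-1,-0.12,0,0,0],
    [0,-1,-0.12,0,0,0],
    [0,-1,-0.12,0,0,0],
    [0,-1,-0.12,0,0,0],
    [0,-1,-0.12,0,0,0],
    [0,-1,-0.12,0,0,0],
    [0,-0.6,-0.1,0,0,0],
  ],
)

```text
time_s: 23.45
eef_pos: [438.4, -193.9, 221.9]
ee_rot: [0.028, 1.566, -0.023]
wrist_force: [1.3, -0.5, -0.3]
grip_width: 19.8
```

Request:
step_arm(
  rows=[
    [0,0,0,-1,0,0],
    [0,0,0,-1,0,0],
    [0,0,0,0,0,0],
  ],
)

```text
time_s: 23.75
eef_pos: [436.6, -198.8, 222.6]
ee_rot: [-0.155, 1.56, 0.157]
wrist_force: [-0.3, 0.1, -1.2]
grip_width: 19.6
```

Run:
```python
from h import *
plan((437.9,-214.3),200,104)
```

```text
t 23.75 pos [ 436.6 -198.8  222.6] toolX [ 0.005  0.002 -1.   ] Y [-0.198  0.98   0.001] grip 19.6 F [-0.3  0.1 -1.2] j [-0.51 -0.08  1.54  0.    1.68 -2.28]
 turn units [-0.38  0.04 -0.  ]  shift units now axes [ 0.451 -0.309 -0.038]  after turn axes [ 0.451 -0.307 -0.05 ]
```

Request:
step_arm(
  rows=[
    [0.2,-0.31,-0.05,-0.38,0.04,0],
    [0.5,0,0,0,0,0],
    [0.5,0,0,0,0,0],
    [0.5,0,0,0,0,0],
    [0.5,0,0,0,0,0],
    [0.3,0,0,0,0,0],
    [0,0,0,0,0,0],
  ],
)

```text
time_s: 24.45
eef_pos: [438.8, -213.7, 96.2]
ee_rot: [-0.17, 1.56, 0.166]
wrist_force: [-0.3, 0.1, -0.4]
grip_width: 19.8
```

Run:
```python
from h import *
plan((437.9,-214.3),25,104)
p,d=r.read_camera("wrist");cv2.imwrite("pics/w14.png",p[:,:,::-1])
```

```text
t 24.45 pos [ 438.8 -213.7   96.2] toolX [ 0.005 -0.002 -1.   ] Y [-0.212  0.977 -0.003] grip 19.8 F [-0.3  0.1 -0.4] j [-0.53  0.03  1.69  0.    1.42 -2.31]
 turn units [-0.25  0.04  0.02]  shift units now axes [ 1.425 -0.003 -0.027]  after turn axes [ 1.425 -0.006 -0.021]
```

View pics/w14.png

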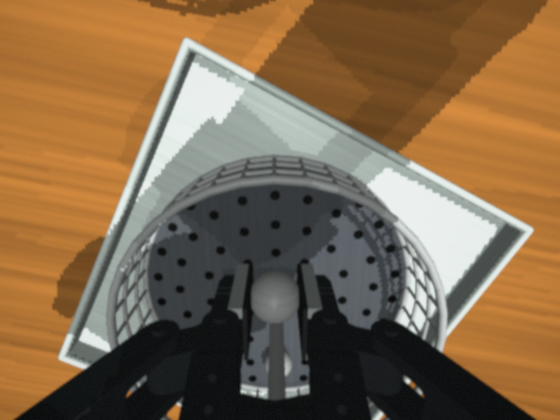

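Request:
step_arm(
  rows=[
    [0.3,0,-0.02,-0.25,0.04,0],
    [0.4,0,0,0,0,0],
    [0.4,0,0,0,0,0],
    [0.2,0,0,0,0,0],
    [0,0,0,0,0,0],
  ],
)

```text
time_s: 25.0
eef_pos: [441.4, -215.7, 33.6]
ee_rot: [-0.2, 1.555, 0.185]
wrist_force: [-0.8, 0.5, 0.1]
grip_width: 20.0
```

Run:
```python
from h import *
plan((437.9,-214.3),4,104)
```

```text
t 25.0 pos [ 441.4 -215.7   33.6] toolX [ 0.009 -0.009 -1.   ] Y [-0.243  0.97  -0.011] grip 20.0 F [-0.8  0.5  0.1] j [-0.53  0.11  1.74 -0.    1.28 -2.34]
 turn units [0.01 0.05 0.09]  shift units now axes [ 0.591  0.05  -0.065]  after turn axes [ 0.592  0.043 -0.061]
```

Request:
step_arm(
  rows=[
    [0.2,0.04,-0.06,0,0.05,0.09],
    [0.2,0,0,0,0,0],
    [0.05,0,0,0,0,0],
    [0,0,0,0,0,0],
  ],
)

```text
time_s: 25.4
eef_pos: [439.1, -215.2, 11.4]
ee_rot: [-0.193, 1.56, 0.192]
wrist_force: [0.3, -0.4, -0.4]
grip_width: 19.4
```

Run:
```python
from h import *
plan((437.9,-214.3),4,104)
```

```text
t 25.4 pos [ 439.1 -215.2   11.4] toolX [ 0.002 -0.001 -1.   ] Y [-0.243  0.97  -0.001] grip 19.4 F [ 0.3 -0.4 -0.4] j [-0.53  0.14  1.75  0.    1.24 -2.35]
 turn units [0.01 0.02 0.01]  shift units now axes [ 0.147  0.023 -0.019]  after turn axes [ 0.147  0.023 -0.019]
```

Request:
step_arm(
  rows=[
    [0.05,0.02,-0.02,0,0,0],
    [0.04,0,0,0,0,0],
  ],
)

```text
time_s: 25.6
eef_pos: [438.3, -214.7, 7.3]
ee_rot: [-0.194, 1.559, 0.191]
wrist_force: [0.5, -0.6, -0.8]
grip_width: 19.9
```

Request:
step_arm(
  rows=[
    [0.04,0,0,0,0,0],
  ],
)

```text
time_s: 25.7
eef_pos: [438.5, -214.8, 5.5]
ee_rot: [-0.194, 1.558, 0.19]
wrist_force: [1.0, -0.1, 0.5]
grip_width: 19.7
```

Request:
step_arm(
  rows=[
    [0.03,0,0,0,0,0],
  ],
)

```text
time_s: 25.8
eef_pos: [438.5, -214.8, 3.9]
ee_rot: [-0.194, 1.558, 0.19]
wrist_force: [-0.8, -0.3, 0.4]
grip_width: 19.6
```

Request:
step_arm(
  rows=[
    [0.02,0,0,0,0,0],
  ],
)

```text
time_s: 25.9
eef_pos: [438.6, -214.8, 2.9]
ee_rot: [-0.194, 1.558, 0.19]
wrist_force: [0.3, 0.7, -0.7]
grip_width: 19.7
```

Request:
step_arm(
  rows=[
    [0.02,0,0,0,0,0],
  ],
)

```text
time_s: 26.0
eef_pos: [438.7, -214.9, 2.0]
ee_rot: [-0.194, 1.558, 0.19]
wrist_force: [-4.5, 2.6, 10.6]
grip_width: 19.6
```

Request:
step_arm(
  rows=[
    [0.02,0,0,0,0,0],
  ],
)

```text
time_s: 26.1
eef_pos: [438.7, -214.9, 2.0]
ee_rot: [-0.194, 1.558, 0.191]
wrist_force: [-6.9, 3.4, 16.0]
grip_width: 19.6
```

Contact again at z=2.0, although this ball was gripped about 1.7 mm nearer the tips. The fingertips may be what touches the floor. I'll measure the ball's height from depth before releasing.

```bash
cat > ballfit.py <<'E'
from h import *
from scipy.optimize import least_squares
def fit():
    st=r.get_state();p,d=r.read_camera("wrist");c=r.get_calibration("wrist");T=c["tool_from_camera"];R=Ro.from_rotvec(st["ee_rot"]).as_matrix()
    uv=np.stack(np.meshgrid(np.arange(560),np.arange(420)),-1).reshape(-1,2);z=d.reshape(-1)
    P=np.c_[uv,np.ones(len(uv))]*z[:,None]@np.linalg.inv(c["mtx"]).T
    Q=P@T[:3,:3].T+T[:3,3]
    m=(np.linalg.norm(Q-[-17,0,0],axis=1)<15)&(abs(Q[:,1])<8.5)&(Q[:,0]<-12)
    q=Q[m]
    s=least_squares(lambda t:np.linalg.norm(q-t,axis=1)-11,[-17,0,0],loss="soft_l1",f_scale=.5)
    fl=Q@R.T+st["eef_pos"]
    f=(abs(Q[:,1])<40)&(abs(Q[:,2]-40)<25)&(Q[:,0]>-10)
    print("n",m.sum(),"ball tool",s.x.round(2),"world",(R@s.x+st["eef_pos"]).round(2),"resid",np.abs(s.fun).mean().round(2),"floor z",f.sum(),np.median(fl[f,2]).round(2) if f.any() else None, "tcp z",st["eef_pos"][2].round(2))
    return p
E
python3 - <<'E'
from ballfit import *
p=fit();cv2.imwrite("pics/w15.png",p[200:340,180:380,::-1].repeat(3,0).repeat(3,1))
fit()
E
```

```text
n 1742 ball tool [-15.72   0.43   0.15] world [ 438.66 -214.41   17.73] resid 0.38 floor z 4132 6.49 tcp z 2.01
n 1742 ball tool [-15.67   0.48   0.15] world [ 438.65 -214.38   17.72] resid 0.37 floor z 4160 6.47 tcp z 2.05
```

View pics/w15.png

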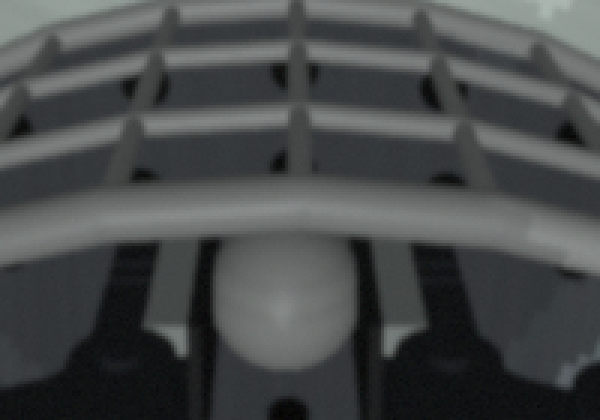

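The ball centre is at 17.7 and the floor at 6.5, so the gap is about 0.2 mm. It is on the floor. Relieving the pressure and opening.

Request:
step_arm(
  rows=[
    [0,0,0,0,0,0],
  ],
)

```text
time_s: 26.3
eef_pos: [438.8, -215.0, 2.4]
ee_rot: [-0.195, 1.558, 0.19]
wrist_force: [-0.1, -0.0, 0.4]
grip_width: 19.2
```

Request:
step_arm(
  rows=[
    [0,0,0,0,0,0],
    [0,0,0,0,0,0],
    [0,0,0,0,0,0],
    [0,0,0,0,0,0],
    [0,0,0,0,0,0],
  ],
  claw=-0.15,
)

```text
time_s: 26.8
eef_pos: [439.0, -215.1, 2.3]
ee_rot: [-0.195, 1.557, 0.19]
wrist_force: [0.7, -0.5, -0.2]
grip_width: 36.5
```

Run:
```python
from ballfit import *
p=fit();cv2.imwrite("pics/w16.png",p[200:340,180:380,::-1].repeat(3,0).repeat(3,1))
```

```text
n 1727 ball tool [-14.9    0.57   0.04] world [ 438.82 -214.48   17.15] resid 0.37 floor z 7208 6.39 tcp z 2.25
```

Request:
step_arm(
  rows=[
    [-0.2,0,0,0,0,0],
    [-0.4,0,0,0,0,0],
    [-0.5,0,0,0,0,0],
    [-0.6,0,0,0,0,0],
    [-0.6,0,0,0,0,0],
    [-0.6,0,0,0,0,0],
    [-0.6,0,0,0,0,0],
    [-0.6,0,0,0,0,0],
  ],
)

```text
time_s: 27.65
eef_pos: [435.5, -213.2, 215.2]
ee_rot: [-0.191, 1.563, 0.194]
wrist_force: [0.6, -0.4, -0.6]
grip_width: 36.4
```

View pics/w16.png

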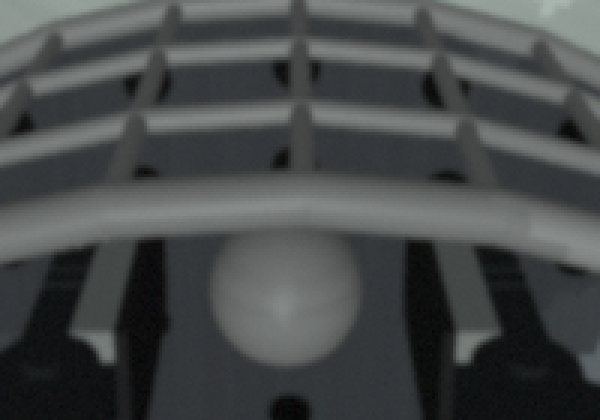

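Ball 2 settled (centre z 17.2, floor 6.4). Now turning the jaws across the handle (yaw 14°), positioning over it, and checking.

Request:
step_arm(
  rows=[
    [0,0,0,1,0,0],
    [0,0,0,1,0,0],
    [0,0,0,1,0,0],
    [0,0,0,1,0,0],
    [0,0,0,1,0,0],
    [0,0,0,1,0,0],
    [0,0,0,1,0,0],
    [0,0,0,1,0,0],
  ],
  claw=0.2,
)

```text
time_s: 28.45
eef_pos: [436.8, -213.8, 229.5]
ee_rot: [0.585, 1.472, -0.588]
wrist_force: [-0.4, 0.3, -0.7]
grip_width: 51.2
```

Request:
step_arm(
  rows=[
    [0,0,0,1,0,0],
    [0,0,0,1,0,0],
    [0,0,0,1,0,0],
    [0,0,0,1,0,0],
    [0,0,0,0.6,0,0],
    [0,0,0,0,0,0],
  ],
)

```text
time_s: 29.05
eef_pos: [436.1, -213.4, 234.6]
ee_rot: [1.029, 1.292, -1.024]
wrist_force: [-0.9, 0.2, -0.2]
grip_width: 51.5
```

Run:
```python
from h import *
plan((498,-199.3),210,14)
```

```text
t 29.05 pos [ 436.1 -213.4  234.6] toolX [ 0.019 -0.011 -1.   ] Y [0.971 0.239 0.016] grip 51.5 F [-0.9  0.2 -0.2] j [-0.53 -0.08  1.52  0.    1.68 -0.77]
 turn units [-0.03  0.12 -0.13]  shift units now axes [0.513 1.262 0.014]  after turn axes [0.493 1.27  0.026]
```

Request:
step_arm(
  rows=[
    [0.1,0.5,0,0,0.12,-0.13],
    [0.1,0.4,0,0,0,0],
    [0.1,0.35,0,0,0,0],
    [0,0,0,0,0,0],
    [0,0,0,0,0,0],
  ],
)

```text
time_s: 29.55
eef_pos: [498.2, -198.2, 222.8]
ee_rot: [1.022, 1.314, -1.022]
wrist_force: [-0.3, -1.1, -1.0]
grip_width: 51.1
```

Run:
```python
from h import *
plan((498,-199.3),120,14)
st=r.get_state();p,d=r.read_camera("wrist");cv2.imwrite("pics/w17.png",p[:,:,::-1])
c=r.get_calibration("wrist");T=c["tool_from_camera"];R=Ro.from_rotvec(st["ee_rot"]).as_matrix()
uv=np.stack(np.meshgrid(np.arange(560),np.arange(420)),-1).reshape(-1,2);z=d.reshape(-1)
P=np.c_[uv,np.ones(len(uv))]*z[:,None]@np.linalg.inv(c["mtx"]).T
W=((P@T[:3,:3].T+T[:3,3])@R.T+st["eef_pos"]).reshape(420,560,3)
H=hsv(p);red=((H[...,0]<8)|(H[...,0]>172))&(H[...,1]>120)&(H[...,2]>60)&(W[...,2]>152)&(W[...,2]<161)&(np.hypot(W[...,0]-498,W[...,1]+199)<50)
q=W[red];print(len(q),np.median(q[:,2]),cv2.minAreaRect(q[:,:2].astype(np.float32)),q.mean(0))
```

```text
t 29.55 pos [ 498.2 -198.2  222.8] toolX [ 0.002 -0.002 -1.   ] Y [0.969 0.248 0.002] grip 51.1 F [-0.3 -1.1 -1. ] j [-0.45  0.08  1.38 -0.    1.68 -0.7 ]
 turn units [ 0.05  0.02 -0.01]  shift units now axes [ 2.057 -0.013  0.016]  after turn axes [ 2.056 -0.009  0.021]
1523 155.54155704460632 ((497.3311462402344, -198.5216064453125), (13.630288124084473, 54.56886291503906), 12.937151908874512) [ 496.97237588 -197.05005424  155.34720727]
```

View pics/w17.png

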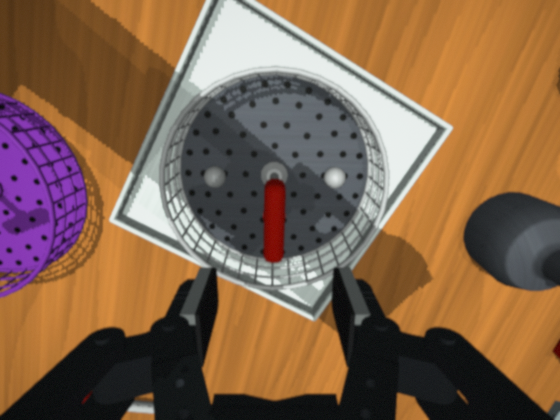

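Both balls sit on the floor either side of the post, at (214,177) and (335,178). The handle is at (497.3,-198.5) with its top at z 155.5, measuring 13.6 × 54.6 mm as expected. Descending to pinch it.

Request:
step_arm(
  rows=[
    [0.2,-0.01,0.02,0.05,0,0],
    [0.4,0,0,0,0,0],
    [0.4,0,0,0,0,0],
    [0.4,0,0,0,0,0],
    [0.2,0,0,0,0,0],
    [0,0,0,0,0,0],
  ],
)

```text
time_s: 30.2
eef_pos: [495.0, -201.5, 140.5]
ee_rot: [1.029, 1.307, -1.029]
wrist_force: [-0.3, -0.3, -0.3]
grip_width: 51.3
```

Run:
```python
from h import *
plan((497.4,-198.7),120,14)
```

```text
t 30.2 pos [ 495.  -201.5  140.5] toolX [ 0.005 -0.004 -1.   ] Y [0.971 0.239 0.004] grip 51.3 F [-0.3 -0.3 -0.3] j [-0.46  0.12  1.5  -0.    1.51 -0.7 ]
 turn units [-0.03  0.04 -0.03]  shift units now axes [ 0.409  0.058 -0.046]  after turn axes [ 0.409  0.06  -0.044]
```

Request:
step_arm(
  rows=[
    [0.2,0.06,-0.04,0,0.04,-0.03],
    [0.2,0,0,0,0,0],
    [0,0,0,0,0,0],
    [0,0,0,0,0,0],
  ],
)

```text
time_s: 30.6
eef_pos: [498.3, -199.3, 121.0]
ee_rot: [1.03, 1.311, -1.029]
wrist_force: [-0.3, 0.7, 0.2]
grip_width: 51.4
```

Run:
```python
from h import *
plan((497.4,-198.7),120,14)
p,d=r.read_camera("wrist");cv2.imwrite("pics/w18.png",p[:,:,::-1])
```

```text
t 30.6 pos [ 498.3 -199.3  121. ] toolX [ 0.003 -0.001 -1.   ] Y [0.971 0.239 0.003] grip 51.4 F [-0.3  0.7  0.2] j [-0.45  0.14  1.52  0.    1.48 -0.69]
 turn units [-0.03  0.01 -0.02]  shift units now axes [ 0.019 -0.015 -0.016]  after turn axes [ 0.019 -0.015 -0.016]
```

View pics/w18.png

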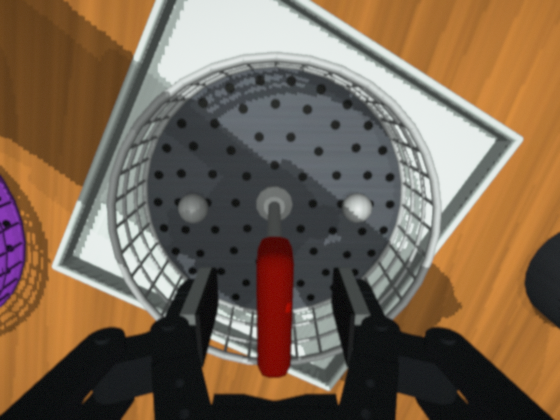

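Request:
step_arm(
  rows=[
    [0,0,0,0,0,0],
    [0,0,0,0,0,0],
    [0,0,0,0,0,0],
    [0,0,0,0,0,0],
    [0,0,0,0,0,0],
    [0,0,0,0,0,0],
    [0,0,0,0,0,0],
  ],
  claw=-1,
  force=80,
)

```text
time_s: 31.35
eef_pos: [498.8, -199.5, 122.1]
ee_rot: [1.03, 1.309, -1.028]
wrist_force: [1.4, 0.5, -0.5]
grip_width: 12.8
```

Run:
```python
from h import *
plan((497.4,-198.7),120,14)
```

```text
t 31.35 pos [ 498.8 -199.5  122.1] toolX [ 0.004 -0.002 -1.   ] Y [0.971 0.239 0.004] grip 12.8 F [ 1.4  0.5 -0.5] j [-0.45  0.14  1.52  0.    1.48 -0.69]
 turn units [-0.03  0.02 -0.03]  shift units now axes [ 0.042 -0.023 -0.022]  after turn axes [ 0.043 -0.023 -0.022]
```

Request:
step_arm(
  rows=[
    [-0.04,0,0,0,0,0],
    [-0.08,0,0,0,0,0],
    [-0.1,0,0,0,0,0],
    [-0.1,0,0,0,0,0],
  ],
)

```text
time_s: 31.75
eef_pos: [496.8, -198.6, 135.6]
ee_rot: [1.03, 1.316, -1.03]
wrist_force: [0.4, 0.6, -5.5]
grip_width: 12.8
```

Run:
```python
from h import *
plan((497.9,-199),221,14)
p,d=r.read_camera("wrist");cv2.imwrite("pics/w19.png",p[:,:,::-1])
```

```text
t 31.75 pos [ 496.8 -198.6  135.6] toolX [-0.002  0.001 -1.   ] Y [ 0.971  0.239 -0.002] grip 12.8 F [ 0.4  0.6 -5.5] j [-0.45  0.13  1.5   0.    1.51 -0.69]
 turn units [-0.03 -0.02  0.02]  shift units now axes [-1.708  0.015  0.01 ]  after turn axes [-1.707  0.019  0.013]
```

View pics/w19.png

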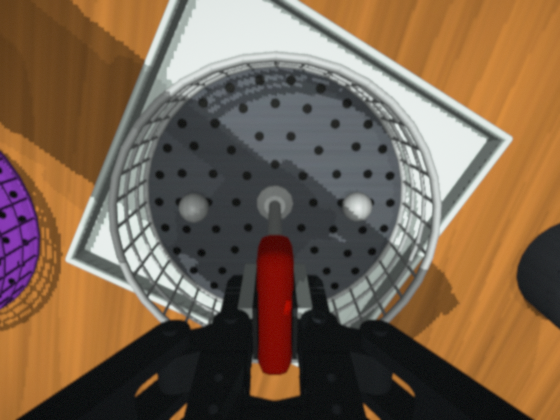

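The basket is hanging (about 5.5 N) and the balls have not moved. Continuing up gently.

Request:
step_arm(
  rows=[
    [-0.1,0,0,0,-0.02,0.02],
    [-0.15,0,0,0,0,0],
    [-0.2,0,0,0,0,0],
    [-0.2,0,0,0,0,0],
    [-0.2,0,0,0,0,0],
    [-0.2,0,0,0,0,0],
    [-0.2,0,0,0,0,0],
    [-0.15,0,0,0,0,0],
  ],
)

```text
time_s: 32.6
eef_pos: [497.0, -198.7, 213.4]
ee_rot: [1.03, 1.31, -1.029]
wrist_force: [-0.4, 1.0, -6.2]
grip_width: 12.6
```

Request:
step_arm(
  rows=[
    [-0.1,0,0,0,0,0],
    [-0.05,0,0,0,0,0],
    [0,0,0,0,0,0],
  ],
)

```text
time_s: 32.9
eef_pos: [497.4, -198.9, 223.0]
ee_rot: [1.03, 1.308, -1.028]
wrist_force: [0.1, -0.1, -5.3]
grip_width: 12.7
```

Run:
```python
from h import *
plan((497.9,-199),222,14)
```

```text
t 32.9 pos [ 497.4 -198.9  223. ] toolX [ 0.005 -0.003 -1.   ] Y [0.971 0.239 0.004] grip 12.7 F [ 0.1 -0.1 -5.3] j [-0.45  0.08  1.38 -0.    1.68 -0.69]
 turn units [-0.03  0.03 -0.04]  shift units now axes [0.02  0.009 0.005]  after turn axes [0.02  0.009 0.005]
```

Request:
step_arm(
  rows=[
    [0,0,0,0,0.03,-0.04],
    [0,0,0,0,0,0],
    [0,0,0,0,0,0],
    [0,0,0,0,0,0],
    [0,0,0,0,0,0],
    [0,0,0,0,0,0],
    [0,0,0,0,0,0],
    [0,0,0,0,0,0],
  ],
)

```text
time_s: 33.7
eef_pos: [496.8, -198.6, 220.9]
ee_rot: [1.029, 1.318, -1.032]
wrist_force: [-0.1, 0.2, -5.1]
grip_width: 12.7
```

Run:
```python
from h import *
plan((497.9,-199),222,14)
st=r.get_state();p,d=r.read_camera("wrist");cv2.imwrite("pics/w20.png",p[:,:,::-1])
c=r.get_calibration("wrist");T=c["tool_from_camera"];R=Ro.from_rotvec(st["ee_rot"]).as_matrix()
uv=np.stack(np.meshgrid(np.arange(560),np.arange(420)),-1).reshape(-1,2);z=d.reshape(-1)
P=np.c_[uv,np.ones(len(uv))]*z[:,None]@np.linalg.inv(c["mtx"]).T
W=(P@T[:3,:3].T+T[:3,3])@R.T+st["eef_pos"]
m=(np.hypot(W[:,0]-497.5,W[:,1]+199)<85)&(W[:,2]>95)&(W[:,2]<118)
q=W[m];
for _ in range(5):
    A=np.c_[q[:,:2]-[497.5,-199],np.ones(len(q))];k=np.linalg.lstsq(A,q[:,2],rcond=None)[0];q=q[abs(A@k-q[:,2])<3]
print("floor plane slope",k[:2],"z",k[2],len(q))
p,d=r.read_camera("scene");cv2.imwrite("pics/s20.png",p[:,:,::-1])
plan((497.9,-199),222,14)
```

```text
t 33.7 pos [ 496.8 -198.6  220.9] toolX [-0.004  0.002 -1.   ] Y [ 0.971  0.239 -0.004] grip 12.7 F [-0.1  0.2 -5.1] j [-0.45  0.09  1.38 -0.    1.68 -0.69]
 turn units [-0.03 -0.02  0.03]  shift units now axes [-0.023  0.02   0.014]  after turn axes [-0.023  0.02   0.014]
floor plane slope [-0.0061978   0.00406397] z 104.99410052920021 29780
t 33.8 pos [ 496.8 -198.6  220.9] toolX [-0.004  0.002 -1.   ] Y [ 0.971  0.239 -0.004] grip 12.8 F [ 0.3  0.5 -5.2] j [-0.45  0.09  1.38 -0.    1.68 -0.69]
 turn units [-0.03 -0.02  0.03]  shift units now axes [-0.022  0.019  0.014]  after turn axes [-0.022  0.019  0.014]
```

View pics/w20.png

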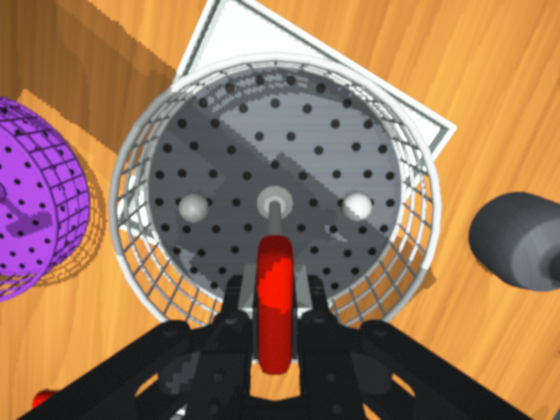

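View pics/s20.png

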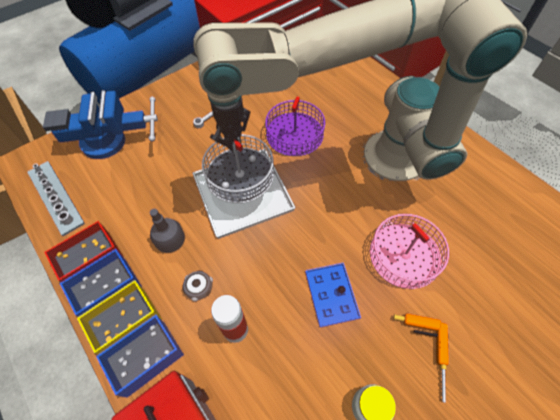

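The basket hangs level (floor slope under 0.5°), about 99 mm up and over the tray. Both balls are still at (193,208) and (358,207), the scrap ball is in its tray, and nothing else has moved. Handing in.

Run:
```python
from station import r
s=r.get_state();print(s["joint_velocities"].round(4),s["wrist_force"],s["time_s"])
print(r.finish_job())
```

```text
[-0.0007  0.0008 -0.0017 -0.0006  0.001  -0.0003] [ 0.26003073  0.48651611 -5.19665397] 33.8
the job is handed in; nothing more can be done
None
```

I put both bright balls on the basket's floor, one either side of the post about 60 mm out. I then lifted the basket by its red handle and handed the job in while holding it over the drip tray, at 33.8 s.

**Last checks:**
- **Height and level:** the basket floor is at z≈105 mm, about 99 mm above where it stood, and slopes less than 0.5°.
- **Steadiness:** the arm was still. The wrist carried about 5.2 N, and the jaws held the handle at 12.7 mm with 80 N.
- **Contents:** both balls were still on the basket floor and the scrap ball was in its cup. Nothing else looked moved in the scene picture.

**What disagreed or went wrong:**
- **Fingertip position:** `r.tcp_to_tips` says the fingertips are 25 mm ahead of the TCP, but the wrist camera showed them about 8 mm behind it. My first close on ball 1 therefore shut on air above the ball without touching it, and I used the camera's value from then on.
- **Basket contacts:** while lowering ball 1 I met 19–27 N of contact and took it at first for the gripper's knuckles on the rim. It came at the same height 10 mm further in, so it was most likely the basket floor.
- **Ball 1's release:** both balls stopped at the same TCP height although they were gripped at slightly different depths. The fingertips may have reached the floor first, so ball 1 may have settled the last 2–3 mm when released. Ball 2 was measured within about 0.3 mm of the floor before I opened the jaws.

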